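Fetch the swage block from behind the stakes

TASK

Clear all three coloured stakes off the tool board and stand them together on the black rubber mat, then fetch the swage block from behind them and lay it, groove up, on the anvil, centred in the chalk outline and straight along it. Then stand the stakes back on the tool board, each upright and centred on the disc of its own colour (they may not have been standing that way). Do not knock a stake over, and leave the wax tin where it is.

Things in the scene. Friction and masses are not known exactly. Their poses are not given: they have to be found in the camera images.
- stake_red: red forming stake, loose, upright, about 0.3 kg: red foot 44 mm across and 10 mm thick, straight round red stem 30 mm across from 13 to 66 mm above the underside, topped by a steel dome (81 mm tall in all). Origin: centre of its underside; yaw does not matter. Grip the stem from above; in the row fingers fit only before and behind it, the rear one above the swage block.
- stake_yellow: yellow forming stake, loose, upright, about 0.3 kg: yellow foot 44 mm across and 10 mm thick, straight round yellow stem 30 mm across from 13 to 66 mm above the underside, topped by a pointed steel cone (88 mm tall in all). Origin: centre of its underside; yaw does not matter. Grip the stem from above; in the row fingers fit only before and behind it, the rear one above the swage block.
- stake_blue: blue forming stake, loose, upright, about 0.3 kg: blue foot 44 mm across and 10 mm thick, straight round blue stem 30 mm across from 13 to 66 mm above the underside, topped by a flat steel head 42 mm across (76 mm tall in all). Origin: centre of its underside; yaw does not matter. Grip the stem from above; in the row fingers fit only before and behind it, the rear one above the swage block.
- disc_red: red painted flat disc, 60 mm across, on the wooden tool board: home of the red stake. Origin: its centre on the board's top, 18 mm above the bench. The three discs lie in a row 62 mm apart along the board's y; x points to the board's back, away from the robot. At the start each disc has a stake on it, not always its own.
- disc_yellow: yellow painted flat disc, 60 mm across, on the wooden tool board: home of the yellow stake. Origin: its centre on the board's top, 18 mm above the bench. The three discs lie in a row 62 mm apart along the board's y; x points to the board's back, away from the robot. The board is fixed, 150 mm (x) by 276 mm (y), with a 20 mm high ledge on its back edge, 112 mm behind the row.
- disc_blue: blue painted flat disc, 60 mm across, on the wooden tool board: home of the blue stake. Origin: its centre on the board's top, 18 mm above the bench. The three discs lie in a row 62 mm apart along the board's y; x points to the board's back, away from the robot. At the board's -y end a copper cup, 36 mm across and 30 mm high, is fixed 57 mm behind and 114 mm beside the middle of the row.
- swage: swage block, loose: dark steel bar 32 (x) by 100 (y) by 28 mm high, about 0.55 kg, with a 12 mm wide brass-floored groove along its top (y). Origin: centre of its underside. Lies on the board behind the row, about 14 mm from the stakes' feet, its y along the row. Grip its 32 mm width (x) at the middle; the stakes prevent that until cleared. Behind it about 43 mm are free.
- mat: black rubber mat on the bench, fixed, 130 mm (x) by 230 mm (y), 6 mm thick: the side area. Origin: centre of its underside, on the bench. Empty at the start; it lies to the left or right, the anvil on the other side.
- anvil: small bench anvil, fixed: flat steel face 150 mm (x) by 82 mm (y), top 90 mm above the bench, horn along its -x (towards the robot). Origin: on the bench, straight below the centre of the face. A white chalk outline, 120 mm (x) by 51 mm (y), is centred on the face: the swage block lies in it with its length along the anvil's x, either way round.
- wax_tin: small round wax tin with a green lid, loose, 36 mm across and 28 mm high, standing at the +y end of the tool board beside the swage block. Origin: centre of its underside. A bystander: leave it where it is.

How it is judged:
On the way, in this order (a step that is already met when the one before it is completed fails the run):
1. all three stakes stand upright on the black mat, released (x of stake_red in the frame of mat between -0.06 and 0.06 m and y of stake_red in the frame of mat between -0.11 and 0.11 m and z of stake_red in the frame of mat between 0.001 and 0.011 m and angle between each of stake_red, stake_yellow, stake_blue's own z axis and vertical below 0.12 rad and contact force between each of stake_red, stake_yellow, stake_blue and the fingers below 0.2 N and x of stake_yellow in the frame of mat between -0.06 and 0.06 m and y of stake_yellow in the frame of mat between -0.11 and 0.11 m and z of stake_yellow in the frame of mat between 0.001 and 0.011 m and x of stake_blue in the frame of mat between -0.06 and 0.06 m and y of stake_blue in the frame of mat between -0.11 and 0.11 m and z of stake_blue in the frame of mat between 0.001 and 0.011 m), for 0.2 s.
2. the swage block lies on the anvil in the chalk outline, released (horizontal distance between swage and anvil below 0.012 m and angle between the y axis of swage and the x axis of anvil, either way round below 0.18 rad and angle between swage's own z axis and vertical below 0.1 rad and z of swage in the frame of anvil between 0.085 and 0.095 m and contact force between swage and the fingers below 0.2 N), for 0.2 s.
At the end, for the whole second after the job is handed in: Each stake stands upright (within 7 degrees) on the disc of its own colour, centred within 12 mm; the swage block lies groove up on the anvil face, centred within 12 mm in the chalk outline and along it within 10 degrees; the wax tin is within 12 mm of where it stood; all is released and at rest (all of step 2 and horizontal distance between stake_red and disc_red below 0.012 m and z of stake_red in the frame of disc_red between -0.005 and 0.005 m and angle between each of stake_red, stake_yellow, stake_blue's own z axis and vertical below 0.12 rad and contact force between each of stake_red, stake_yellow, stake_blue and the fingers below 0.2 N and linear speed of each of stake_red, stake_yellow, stake_blue, swage below 0.02 m/s and angular speed of each of stake_red, stake_yellow, stake_blue, swage below 0.2 rad/s and horizontal distance between stake_yellow and disc_yellow below 0.012 m and z of stake_yellow in the frame of disc_yellow between -0.005 and 0.005 m and horizontal distance between stake_blue and disc_blue below 0.012 m and z of stake_blue in the frame of disc_blue between -0.005 and 0.005 m and distance of wax_tin from where it was at the start of the episode below 0.012 m); the robot touches nothing.
It fails at once if a stake is knocked over (angle between any of stake_red, stake_yellow, stake_blue's own z axis and vertical above 0.7 rad).
It fails at once if the wax tin is moved or tipped (distance of wax_tin from where it was at the start of the episode above 0.02 m or angle between wax_tin's own z axis and vertical above 0.5 rad).
It also fails if it takes over 136 s, if anything falls off the work surface, if the arm or the gripper's body presses on something with over 40 N, if the wrist force passes 120 N, or if a joint passes its speed limit or range.

ROBOT

A 7-joint arm with a two-finger parallel gripper is mounted at the origin on the work surface. World frame = base frame: x ahead of the robot, y to its left, z up, the work surface at z = 0. Lengths are in m, angles in rad, forces in N, time in s.
With the tool pointing down it reaches from about 0.4 to 0.85 m from the base axis. Payload 10.4 kg.
Tool frame: the origin (TCP) lies between the finger pads; the fingertips stand 17 mm ahead of it and the grasp point (between the pads) lies 2 mm behind it; x points along the fingers, y is the direction in which the jaws open and shut, and the axes are right-handed (so a half turn about x gives the same grasp; the last joint's range is limited). The gripper opens to 87 mm and grips with 3 to 60 N. Pads are 19 mm wide; open, the fingers measure 117 mm over their backs; the gripper's body (75 mm by 190 mm) begins 51 mm behind the grasp point.
Start: joints at [-1.268, 0.332, -0.065, 1.46, 0.022, 1.35, -0.088], TCP at [0.2, 0.592, 0.208] pointing down, gripper open.
Joint ranges: [-2.6, 2.6], [-0.5, 2.12], [-1.47, 1.34], [0.16, 2.42], [-1.27, 4.41], [0.06, 2.06], [-2.6, 2.6]. Speed limits (rad/s): [2.22, 2.22, 2.79, 2.79, 3.14, 3.14, 3.14].

INTERFACE

Orientations are given as a unit quaternion [x, y, z, w].
In Python, from bench import r, optics, close_job gives the robot as it stands.
- The arm moves only by the shell command python3 -m inch 'ROWS' [OPENING] [FORCE]. ROWS is JSON, a list of rows, each an object with "translation": the shift along the tool's x, y, z in cm, a list of three; "spin": the turn about the tool's x in degrees. In form: [{"translation": [tx, ty, tz], "spin": spin}, ...]. A call has 1 to 20 rows; each row shifts and turns the pose as measured when the row begins, along the tool's axes as they then stand; what a row does not reach is not made up. A row lasts 1/8 s, in which the tool goes at most 62.5 mm and 10.7 degrees, less where a joint would pass 70% of its speed; a pose out of reach is approached as far as the arm can. A call is refused whole if a number of a shift passes 6.25 or a number of a turn 10.7, either way. A call with a gripper value outside its range is refused whole. OPENING is the closure, from 0 (fully open) to 1 (shut), set as the call begins (- or left out, the last holds). The fingers move at their own pace and stop on an object; FORCE is the grip in N (left out, the last holds). Time passes only in rows, so rows that do not move let the fingers close. It gives the time, the measured TCP pose, the force and the opening at its end, in the units of the state.
- r.read_state(): the state, without advancing time (a new reading comes with each control period).
- optics.camera(name): name is "side" or "top"; returns the picture (384x512x3 uint8, red, green, blue); there is no depth.
- optics.camera_model(name): a dict with "camera_matrix" (3x3 intrinsics, pixels), "dist" ([k1, k2, p1, p2, k3] as OpenCV has them; the pictures are not rectified), "world_from_camera" (4x4, takes a point from camera to world coordinates). Camera axes: x right, y down, z forward; pixel columns grow to the right and rows downward; lengths in m; the calibration is good to about 2 mm. A picture is of the moment at which its call begins. camera_model takes no time and is no camera call.
- close_job(): hands the job in, once; it reports no verdict.
The state is a dict: "time": time; "joint_positions": joint angles; "joint_vel": joint speeds; "joint_torque": joint torques, N m; "ee_pos": TCP position; "eef_rot": TCP orientation; "ft_force": force on the tool from outside, world axes, zero at the start; "torque": the same for the moment, N m; "width": finger opening in m.
Only numpy, scipy, OpenCV 4.12 (cv2) and the standard library are available. Lean on these libraries where they do the work, as an engineer would, in place of code of your own. Each camera call takes 0.05 s, during which the arm holds its last target.

## Working session

There is one attempt and no reset: what is moved stays moved. The work goes in short steps, Python scripts to look and compute and a shell command to move; the robot and the scene stay as the last step left them, time stands still between calls to the robot, and variables do not carry over. Pictures are saved under pics/ and viewed, and the job is handed in when it is done.

```bash
ls; mkdir -p pics; python3 - <<'E'
from bench import r, optics
import cv2,json
s=r.read_state(); print(s)
for n in("top","side"):
    im=optics.camera(n); cv2.imwrite(f"pics/{n}0.png",im[:,:,::-1]); print(n,optics.camera_model(n))
E
```

```text
pics
{'time': 0.0, 'joint_positions': array([-1.26761594,  0.33287811, -0.06470316,  1.46092661,  0.02162821,
        1.34991203, -0.08847765]), 'joint_vel': array([-8.33312006e-05, -2.60330935e-04, -8.61479983e-05,  2.21482518e-04,
        2.19610078e-04, -1.45817427e-03,  5.61870266e-04]), 'joint_torque': array([-6.91265609e-05, -6.23282290e+01,  2.44137982e-02, -3.89865768e+01,
       -6.13066996e-02,  4.04856645e-02,  1.41140472e-04]), 'ee_pos': array([0.19991467, 0.59173684, 0.20765711]), 'eef_rot': array([ 0.11415151,  0.69779878, -0.11515617,  0.69770005]), 'ft_force': array([ 0.26052346, -0.21201382, -0.18292793]), 'torque': array([ 0.08209569, -0.03516806, -0.01102811]), 'width': 0.08738737887155562}
top {'camera_matrix': array([[420.95803828,   0.        , 258.08677027],
       [  0.        , 420.95803828, 188.21484287],
       [  0.        ,   0.        ,   1.        ]]), 'dist': array([-0.11827548,  0.        ,  0.        ,  0.        ,  0.        ]), 'world_from_camera': array([[-0.09938505, -0.97035612,  0.2202989 ,  0.37067125],
       [-0.99504763,  0.09729319, -0.0203533 ,  0.00924203],
       [-0.00168364, -0.22123071, -0.97522005,  0.89030066],
       [ 0.        ,  0.        ,  0.        ,  1.        ]])}
side {'camera_matrix': array([[363.99376262,   0.        , 253.16993624],
       [  0.        , 363.99376262, 187.91650394],
       [  0.        ,   0.        ,   1.        ]]), 'dist': array([-0.11187365,  0.        ,  0.        ,  0.        ,  0.        ]), 'world_from_camera': array([[ 0.98937825, -0.08818656,  0.11555866,  0.42632039],
       [-0.14491363, -0.53583285,  0.83179517, -0.73977754],
       [-0.01143303, -0.83970607, -0.5429208 ,  0.53985741],
       [ 0.        ,  0.        ,  0.        ,  1.        ]])}
```

View pics/top0.png

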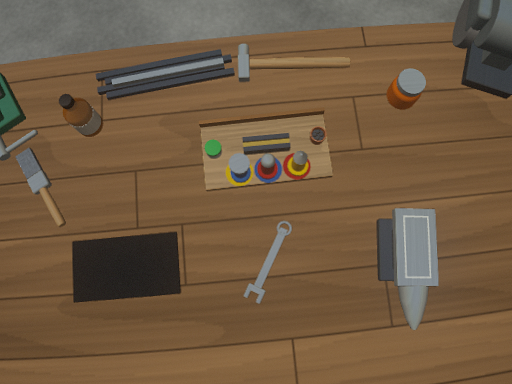

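View pics/side0.png

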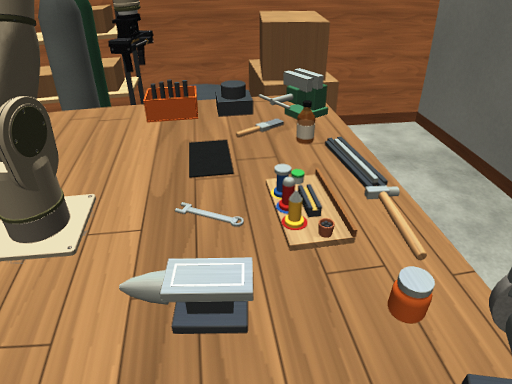

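```bash
cat > h.py <<'E'
import numpy as np, cv2
from bench import r, optics
from scipy.spatial.transform import Rotation as R
def cam(n):
    m=optics.camera_model(n); return m["camera_matrix"],m["dist"],m["world_from_camera"]
def unp(n,px,z):
    K,d,T=cam(n); p=np.array(px,float).reshape(-1,1,2)
    u=cv2.undistortPoints(p,K,d).reshape(-1,2)
    v=np.c_[u,np.ones(len(u))]@T[:3,:3].T; o=T[:3,3]
    return o+v*((np.asarray(z)-o[2])/v[:,2])[:,None]
def proj(n,P):
    K,d,T=cam(n); Ti=np.linalg.inv(T)
    return cv2.projectPoints(np.array(P,float).reshape(-1,1,3),cv2.Rodrigues(Ti[:3,:3])[0],Ti[:3,3],K,d)[0].reshape(-1,2)
def crop(n,name,x0,y0,x1,y1,s,im=None):
    if im is None: im=cv2.imread(f"pics/{n}")
    c=cv2.resize(im[y0:y1,x0:x1],None,fx=s,fy=s,interpolation=cv2.INTER_CUBIC); cv2.imwrite(f"pics/{name}",c)
def shot(n,name):
    im=optics.camera(n)[:,:,::-1].copy(); cv2.imwrite(f"pics/{name}",im); return im
def toolmove(target,yaw=None):
    """print remaining shift in tool axes (cm), spin (deg) so tool y axis is along yaw (deg, world)"""
    s=r.read_state(); M=R.from_quat(s["eef_rot"]).as_matrix()
    print("t%.2f"%s["time"],"pos",s["ee_pos"].round(4),"w",s["width"].round(4),"F",s["ft_force"].round(1))
    d=M.T@(np.array(target)-s["ee_pos"])*100
    print("shift cm",d.round(2)," rot z-axis tilt",np.degrees(np.arccos(-M[2,0])).round(2), "yaw y %.2f"%np.degrees(np.arctan2(M[1,1],M[0,1])))
    if yaw is not None:
        a=np.radians(yaw); b=np.array([np.cos(a),np.sin(a),0]); c=M.T@b
        t=np.degrees(np.arctan2(c[2],c[1])); print("spin",round(t,2),"or",round((t+180+180)%360-180,2))
E
python3 - <<'E'
from h import *
s=r.read_state();print(R.from_quat(s["eef_rot"]).as_matrix().round(3)); print(proj("side",[s["ee_pos"]]))
crop("top0.png","t0c.png",190,105,340,200,5)
crop("top0.png","t0a.png",370,195,450,335,4)
crop("side0.png","s0c.png",255,150,365,255,6)
E
```

```text
[[-0.     0.32   0.947]
 [-0.001  0.947 -0.32 ]
 [-1.    -0.001  0.   ]]
[[136.84935283  71.17313511]]
```

View pics/t0c.png

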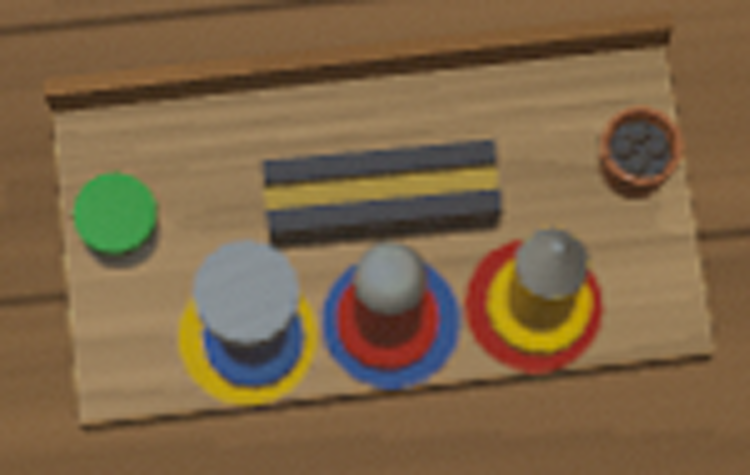

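View pics/t0a.png

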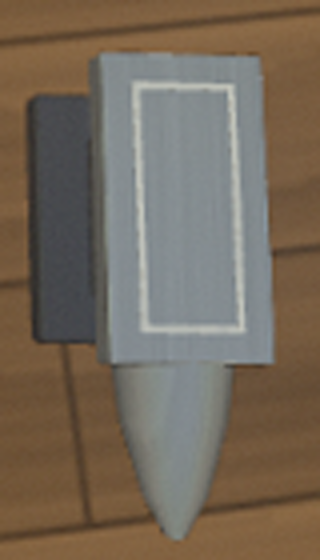

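View pics/s0c.png

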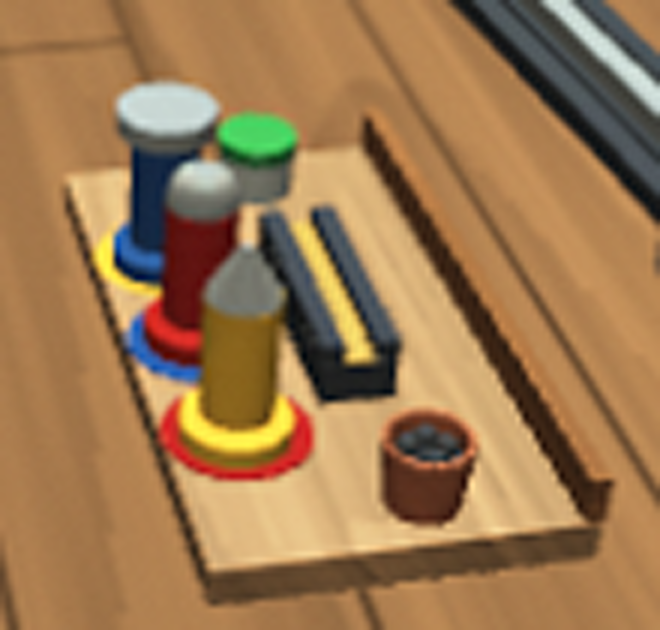

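```bash
python3 - <<'E'
from h import *
o=lambda L,x0=190,y0=105,s=5:[(x0+(a+.5)/s-.5,y0+(b+.5)/s-.5) for a,b in L]
d=unp("top",o([(249,336),(391.5,321),(535,306)]),[.018]*3); print("discs y,b,r\n",d.round(4)); v=d[2]-d[0]; print("spacing",np.linalg.norm(v)/2,"row yaw",np.degrees(np.arctan2(v[0],-v[1])))
c=unp("top",o([(82,426),(712,355),(55,108),(668,50)]),[.018]*4);print("board",c.round(4),np.linalg.norm(c[1]-c[0]))
f=unp("top",o([(253,337),(390,318),(540,305)]),[.028]*3);print("feet",f.round(4))
t=unp("top",o([(247,291)]),[.094]);print("bluetop",t.round(4))
sw=unp("top",o([(263,161),(495,141),(500,207),(271,229)]),[.046]*4);print("swage",sw.round(4),sw.mean(0).round(4))
e=sw[1]+sw[2]-sw[0]-sw[3];print(np.degrees(np.arctan2(e[0],-e[1])),np.linalg.norm(e)/2)
an=unp("top",o([(133,85),(234,86),(243,329),(144,328)],370,195,4),[.09]*4);print("anvil",an.round(4),an.mean(0).round(4));e=an[0]+an[1]-an[2]-an[3];print(np.degrees(np.arctan2(e[1],e[0])),np.linalg.norm(e)/2)
m=unp("top",[(73,240),(178,233),(180,292),(76,300)],[.006]*4);print("mat",m.round(4),m.mean(0).round(4));e=m[0]+m[1]-m[2]-m[3];print(np.degrees(np.arctan2(e[1],e[0])),np.linalg.norm(e)/2)
print("tin",unp("top",o([(116,213)]),[.046]).round(4))
E
```

```text
discs y,b,r
 [[ 0.6076  0.0273  0.018 ]
 [ 0.6082 -0.0342  0.018 ]
 [ 0.6087 -0.0964  0.018 ]]
spacing 0.061867690628021686 row yaw 0.4875504196071815
board [[ 0.5753  0.1016  0.018 ]
 [ 0.5795 -0.1696  0.018 ]
 [ 0.7202  0.1035  0.018 ]
 [ 0.7205 -0.17    0.018 ]] 0.2712820883180376
feet [[ 0.6043  0.0255  0.028 ]
 [ 0.6068 -0.0332  0.028 ]
 [ 0.6062 -0.0974  0.028 ]]
bluetop [[0.6053 0.0249 0.094 ]]
swage [[ 0.676   0.014   0.046 ]
 [ 0.6751 -0.0849  0.046 ]
 [ 0.6456 -0.0836  0.046 ]
 [ 0.6455  0.0134  0.046 ]] [ 0.6605 -0.0353  0.046 ]
-0.22153785015794697 0.09794683497573499
anvil [[ 0.4683 -0.2827  0.09  ]
 [ 0.4624 -0.3333  0.09  ]
 [ 0.3461 -0.3172  0.09  ]
 [ 0.3524 -0.2688  0.09  ]] [ 0.4073 -0.3005  0.09  ]
-7.349618854443835 0.1170719731330145
mat [[0.4965 0.3984 0.006 ]
 [0.4907 0.169  0.006 ]
 [0.368  0.1729 0.006 ]
 [0.3693 0.3947 0.006 ]] [0.4311 0.2838 0.006 ]
-0.04571846984384955 0.12490489704772359
tin [[0.6592 0.0778 0.046 ]]
```

```bash
cat > ov.py <<'E'
from h import *
def circ(c,z,rad,n=60):
    a=np.linspace(0,2*np.pi,n); return np.c_[c[0]+rad*np.cos(a),c[1]+rad*np.sin(a),np.full(n,z)]
def rect(c,z,dx,dy,yaw):
    a=np.radians(yaw);Rm=np.array([[np.cos(a),-np.sin(a)],[np.sin(a),np.cos(a)]])
    p=(np.array([[1,1],[1,-1],[-1,-1],[-1,1],[1,1]])*[dx/2,dy/2])@Rm.T+np.array(c[:2]); return np.c_[p,np.full(5,z)]
def over(n,src,dst,x0,y0,x1,y1,s,items):
    im=cv2.imread("pics/"+src); c=cv2.resize(im[y0:y1,x0:x1],None,fx=s,fy=s,interpolation=cv2.INTER_CUBIC)
    for P,col in items:
        q=(proj(n,P)-[x0,y0]+.5)*s-.5
        cv2.polylines(c,[np.round(q*16).astype(np.int32).reshape(-1,1,2)],False,col,1,cv2.LINE_AA,4)
    cv2.imwrite("pics/"+dst,c)
E
cat > m1.py <<'E'
from ov import *
W=(255,255,255);G=(0,255,0);K=(255,0,255)
y=.4
a=np.radians(y);ex=np.array([np.cos(a),np.sin(a)]);ey=np.array([-ex[1],ex[0]])
b=np.array([.6085,-.0345])
it=[(circ(b+k*.062*ey,.018,.03),W) for k in(1,0,-1)]
it+=[(rect(b+ex*.037,.018,.15,.276,y),W)]
for c in([.6063,.0267],[.6065,-.0345],[.6068,-.0973]):
    it+=[(circ(c,.028,.022),G),(circ(c,.018,.022),G)]
it+=[(circ([.6063,.0267],.094,.021),K)]
it+=[(rect([.661,-.035],.046,.032,.1,.2),K),(rect([.661,-.035],.018,.032,.1,.2),K),(circ([.6592,.0778],.046,.018),K)]
an=[(rect([.4073,-.3005],.09,.12,.051,-7.3),K),(rect([.4073,-.3005],.09,.15,.082,-7.3),G)]
mt=[(rect([.4311,.2838],.006,.13,.23,0),K)]
over("top","top0.png","o1.png",190,105,340,200,5,it)
over("side","side0.png","o2.png",255,150,365,255,6,it)
over("top","top0.png","o3.png",370,195,450,335,4,an)
over("side","side0.png","o4.png",110,230,280,340,4,an)
over("side","side0.png","o5.png",170,130,250,180,5,mt)
over("top","top0.png","o6.png",60,220,200,310,5,mt)
E
python3 m1.py; python3 -c "
import cv2,numpy as np
def vs(l,o,W=800):
    I=[cv2.imread('pics/'+x) for x in l]
    h=max(i.shape[0] for i in I);I=[cv2.copyMakeBorder(i,0,h-i.shape[0],0,0,0) for i in I];x=np.hstack(I);f=min(1,800/x.shape[1],600/x.shape[0]);cv2.imwrite('pics/'+o,cv2.resize(x,None,fx=f,fy=f))
vs(['o5.png','o6.png'],'o56.png')"
```

```text
(no output)
```

View pics/o1.png

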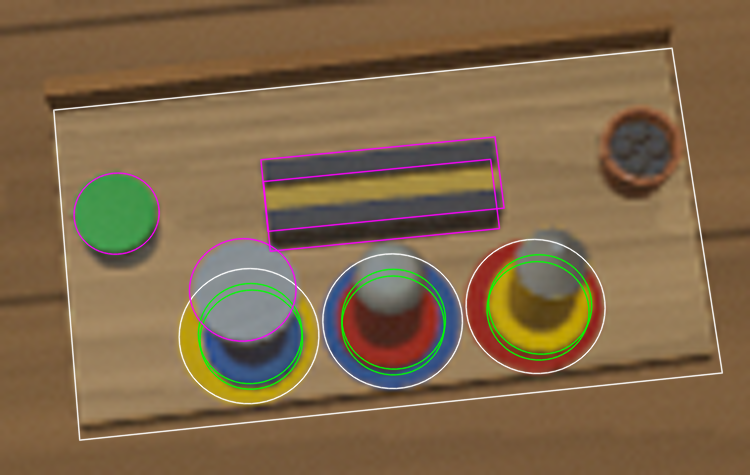

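View pics/o2.png

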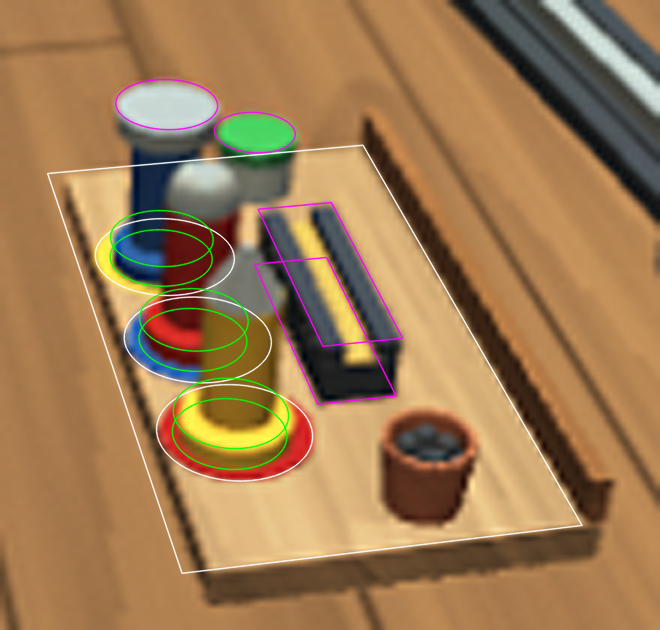

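View pics/o3.png

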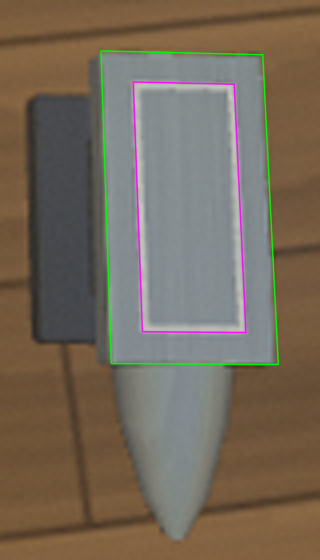

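View pics/o4.png

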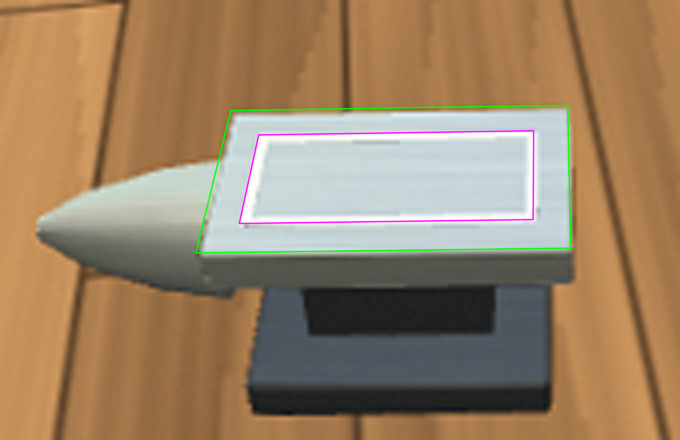

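View pics/o56.png

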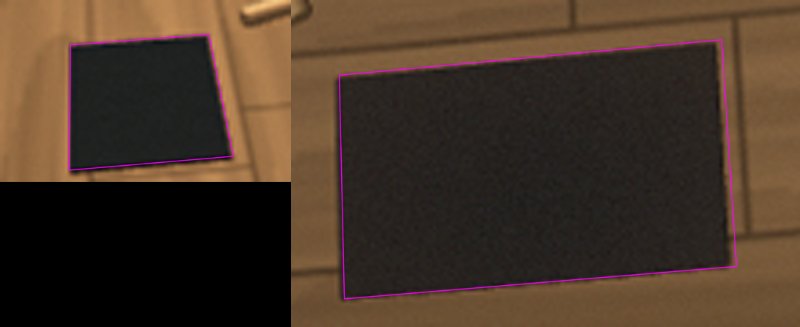

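```bash
python3 -m inch '[{"translation":[0,0,0],"spin":10.2},{"translation":[0,0,0],"spin":10.2},{"translation":[0,0,0],"spin":10.2},{"translation":[0,0,0],"spin":10.2},{"translation":[0,0,0],"spin":10.2},{"translation":[0,0,0],"spin":10.2},{"translation":[0,0,0],"spin":10.2}]' 0 25; python3 -c "
from h import *
toolmove([.6065,.0267,.2],0)"
```

```text
time: 0.98
ee_pos: [0.1995, 0.5899, 0.2041]
eef_rot: [-0.508, -0.488, 0.512, -0.491]
ft_force: [-0.7, -0.3, 0.7]
width: 0.0868Traceback (most recent call last):
  File "<string>", line 3, in <module>
    toolmove([.6065,.0267,.2],0)
    ~~~~~~~~^^^^^^^^^^^^^^^^^^^^
  File "h.py", line 22, in toolmove
    print("t%.2f"%s["time"],"pos",s["ee_pos"].round(4),"w",s["width"].round(4),"F",s["ft_force"].round(1))
                                                           ^^^^^^^^^^^^^^^^
AttributeError: 'float' object has no attribute 'round'
```

```bash
sed -i 's/s\["width"\].round(4)/round(s["width"],4)/' h.py; python3 -c "
from h import *
toolmove([.6065,.0267,.2],0)"
```

```text
t0.97 pos [0.1995 0.5899 0.2041] w 0.0868 F [-0.7 -0.3  0.7]
shift cm [ 0.75 42.95 54.62]  rot z-axis tilt 0.46 yaw y -2.32
spin -2.32 or 177.68
```

```bash
python3 -m inch '[{"translation":[0,3.3,4.4],"spin":-2.3},{"translation":[0,3.3,4.4],"spin":0},{"translation":[0,3.3,4.4],"spin":0},{"translation":[0,3.3,4.4],"spin":0},{"translation":[0,3.3,4.4],"spin":0},{"translation":[0,3.3,4.4],"spin":0},{"translation":[0,3.3,4.4],"spin":0},{"translation":[0,3.3,4.4],"spin":0},{"translation":[0,3.3,4.4],"spin":0},{"translation":[0,3.3,4.4],"spin":0},{"translation":[0,3.3,4.4],"spin":0},{"translation":[0,3.3,4.4],"spin":0}]'; python3 -c "
from h import *
toolmove([.6065,.0267,.2],0)"
```

```text
time: 2.48
ee_pos: [0.6001, 0.0465, 0.2038]
eef_rot: [0.494, 0.501, -0.502, 0.503]
ft_force: [0.5, 1.4, 0.2]
width: 0.0867
t2.48 pos [0.6001 0.0465 0.2038] w 0.0867 F [0.5 1.4 0.2]
shift cm [0.39 0.63 1.98]  rot z-axis tilt 0.65 yaw y 0.39
spin 0.39 or -179.61
```

```bash
python3 -m inch '[{"translation":[0.4,0.65,2.0],"spin":0},{"translation":[4,0,0],"spin":0},{"translation":[0,0,0],"spin":0}]'; python3 -c "
from h import *
toolmove([.6065,.0267,.0695],0)"
```

```text
time: 2.85
ee_pos: [0.6077, 0.0193, 0.1581]
eef_rot: [-0.495, -0.498, 0.505, -0.501]
ft_force: [0.3, 0.8, 1.1]
width: 0.087
t2.85 pos [0.6077 0.0193 0.1581] w 0.087 F [0.3 0.8 1.1]
shift cm [ 8.85 -0.05 -0.85]  rot z-axis tilt 0.85 yaw y -0.06
spin -0.05 or 179.95
```

```bash
python3 -m inch '[{"translation":[0,-0.1,-0.8],"spin":0},{"translation":[0,0,0],"spin":0},{"translation":[3,0,0],"spin":0},{"translation":[0,0,0],"spin":0}]'; python3 -c "
from h import *
toolmove([.6065,.0267,.0695],0)"
```

```text
time: 3.35
ee_pos: [0.6085, 0.0302, 0.1327]
eef_rot: [0.496, 0.498, -0.502, 0.503]
ft_force: [-0.9, 0.5, 0.6]
width: 0.0868
t3.35 pos [0.6085 0.0302 0.1327] w 0.0868 F [-0.9  0.5  0.6]
shift cm [ 6.32 -0.19  0.28]  rot z-axis tilt 0.62 yaw y 0.15
spin 0.15 or -179.85
```

```bash
python3 -m inch '[{"translation":[0,-0.1,0.2],"spin":0},{"translation":[0,0,0],"spin":0},{"translation":[3,0,0],"spin":0},{"translation":[1.6,0,0],"spin":0},{"translation":[0,0,0],"spin":0},{"translation":[0,0,0],"spin":0}]'; python3 -c "
from h import *
toolmove([.6065,.0267,.0695],0)
shot('top','a1t.png');shot('side','a1s.png');crop('a1s.png','a1sc.png',240,90,370,230,4)"
```

```text
time: 4.1
ee_pos: [0.6112, 0.028, 0.0924]
eef_rot: [0.499, 0.497, -0.5, 0.505]
ft_force: [0.9, 0.1, -0.3]
width: 0.0869
t4.10 pos [0.6112 0.028  0.0924] w 0.0869 F [ 0.9  0.1 -0.3]
shift cm [ 2.29 -0.48  0.11]  rot z-axis tilt 0.66 yaw y 0.16
spin 0.15 or -179.85
```

View pics/a1sc.png

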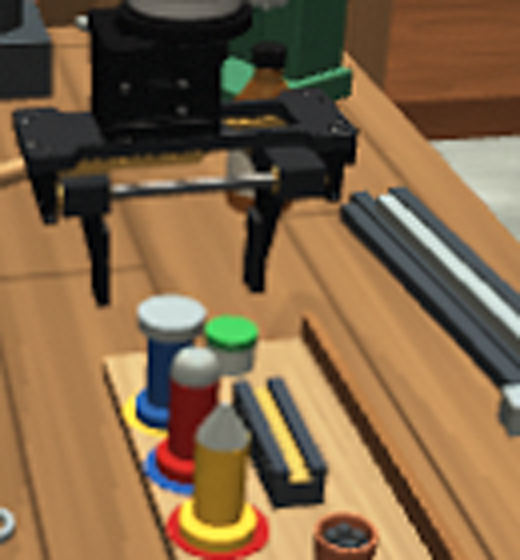

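View pics/a1t.png

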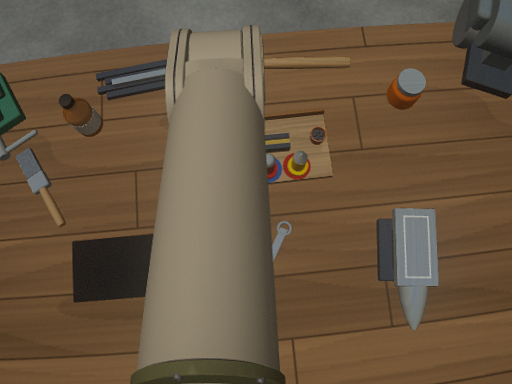

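```bash
python3 -c "
from h import *
toolmove([.6065,.0267,.0695],0)
s=r.read_state();M=R.from_quat(s['eef_rot']).as_matrix();p=s['ee_pos']
T=[p,p+M@[.017,.0435,0],p+M@[.017,-.0435,0]]
print(proj('side',T),(proj('side',T)-[240,90]+.5)*4-.5)
shot('side','a2s.png');crop('a2s.png','a2sc.png',240,90,370,230,4)"
```

```text
t4.20 pos [0.6112 0.0281 0.0924] w 0.0871 F [-0.4 -0.1  0.8]
shift cm [ 2.29 -0.48  0.11]  rot z-axis tilt 0.66 yaw y 0.16
spin 0.16 or -179.84
[[284.06614362 166.96990207]
 [300.73410416 171.34052009]
 [266.8324945  174.47470035]] [[177.76457447 309.37960828]
 [244.43641664 326.86208037]
 [108.829978   339.39880138]]
```

View pics/a2sc.png

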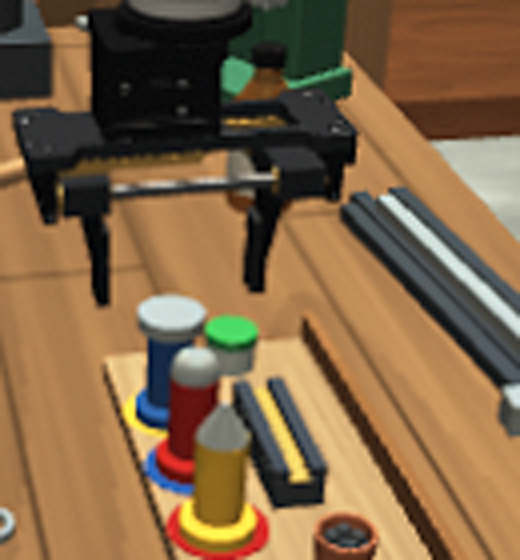

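```bash
python3 -c "
from h import *
im=cv2.imread('pics/side0.png')
p=np.array([.19991,.59174,.20766]);M=R.from_quat([ 0.11415151,  0.69779878, -0.11515617,  0.69770005]).as_matrix()
q=proj('side',[p,p+M@[.017,.0435,0],p+M@[.017,-.0435,0]]);print(q)
c=cv2.resize(im[0:120,80:220],None,fx=5,fy=5,interpolation=cv2.INTER_CUBIC)
for a in (q-[80,0]+.5)*5: cv2.circle(c,tuple(int(v) for v in a),4,(0,0,255),-1)
cv2.imwrite('pics/s0g.png',c)
"
```

```text
[[136.84804217  71.20220865]
 [142.86037087  72.60933779]
 [132.06140135  79.40373245]]
```

View pics/s0g.png

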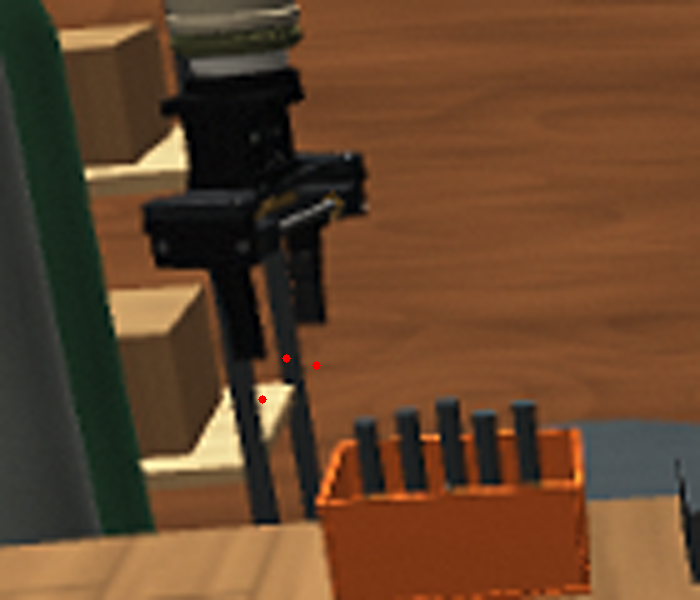

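```bash
cat > cal.py <<'E'
from h import *
from scipy.optimize import least_squares
M0=R.from_quat([ 0.11415151,  0.69779878, -0.11515617,  0.69770005]).as_matrix();p0=np.array([.19991,.59174,.20766])
M1=R.from_quat([0.499, 0.497, -0.5, 0.505]).as_matrix();p1=np.array([.6112,.0281,.0924])
o=lambda a,x0,y0,s:(np.array(a)+.5)/s-.5+[x0,y0]
z0=o([(255,357),(313,322)],80,0,5); z1=o([(255,290),(102,303)],240,90,4)
def tips(p,M,h,up):return [p+M@np.array([up,h,0]),p+M@np.array([up,-h,0])]
for mode in("tool","world","z","y"):
  def f(v):
    out=[]
    for p,M,z,sw in((p0,M0,z0,1),(p1,M1,z1,0)):
        off={"tool":lambda:M@v[:3],"world":lambda:v[:3],"z":lambda:np.array([0,0,v[2]]),"y":lambda:np.array([0,v[1],0])}[mode]()
        q=proj("side",np.array(tips(p,M,v[3],.017))+off)
        if sw:q=q[::-1]
        out.append((q-z).ravel())
    return np.concatenate(out)
  s=least_squares(f,[0,0,0,.05]);print(mode,s.x.round(4),"rms px",np.sqrt((s.fun**2).mean()).round(2),s.fun.round(1))
E
python3 cal.py
```

```text
tool [-0.0289 -0.0002  0.0026  0.0479] rms px 0.42 [ 0.1  0.6  0.6  0.5 -0.1 -0.5  0.  -0.4]
world [ 0.0002 -0.0035  0.0294  0.0478] rms px 0.46 [-0.6  0.6 -0.1  0.6  0.2 -0.5  0.4 -0.4]
z [ 0.     -0.3412  0.0279  0.048 ] rms px 0.52 [-0.5  0.8  0.   0.7 -0.2 -0.6 -0.  -0.5]
y [ 0.      0.0461 -0.003   0.0505] rms px 3.61 [ 2.4  5.4  2.9  4.9 -4.5  0.3 -4.1  0.4]
```

```bash
python3 -m inch '[{"translation":[1.2,-0.4,0.1],"spin":0},{"translation":[0.8,0,0],"spin":0},{"translation":[0,0,0],"spin":0}]'; python3 -c "
from h import *
toolmove([.6065,.0267,.0695],0)
shot('side','a3s.png');crop('a3s.png','a3sc.png',240,90,370,230,4)"
```

```text
time: 4.62
ee_pos: [0.6069, 0.0269, 0.0711]
eef_rot: [0.499, 0.497, -0.5, 0.505]
ft_force: [-0.2, 0.4, -0.2]
width: 0.0868
t4.62 pos [0.6069 0.0269 0.0711] w 0.0868 F [-0.2  0.4 -0.2]
shift cm [ 0.16 -0.04  0.02]  rot z-axis tilt 0.65 yaw y 0.17
spin 0.17 or -179.83
```

View pics/a3sc.png

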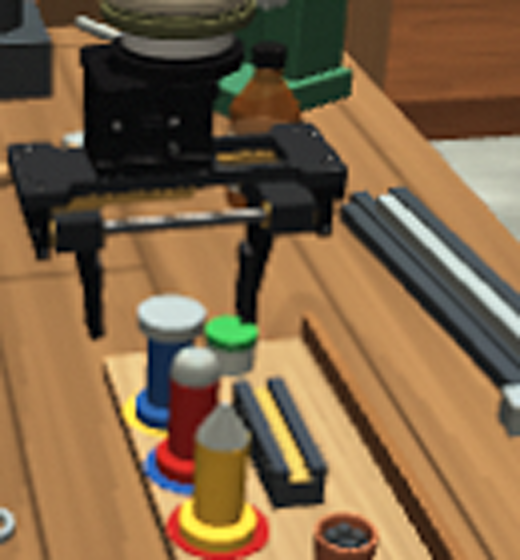

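```bash
python3 -m inch '[{"translation":[0,0,0],"spin":0},{"translation":[0,0,0],"spin":0},{"translation":[0,0,0],"spin":0},{"translation":[0,0,0],"spin":0},{"translation":[0,0,0],"spin":0}]' 1 3; python3 -c "
from h import *
toolmove([.6065,.0267,.0695],0)
shot('side','a4s.png');crop('a4s.png','a4sc.png',240,90,370,230,4)"
```

```text
time: 5.3
ee_pos: [0.6076, 0.0269, 0.0721]
eef_rot: [0.499, 0.496, -0.499, 0.505]
ft_force: [0.1, 0.1, 0.1]
width: 0.0447
t5.30 pos [0.6076 0.0269 0.0721] w 0.0447 F [0.1 0.1 0.1]
shift cm [ 0.26 -0.12  0.01]  rot z-axis tilt 0.7 yaw y 0.17
spin 0.16 or -179.84
```

View pics/a4sc.png

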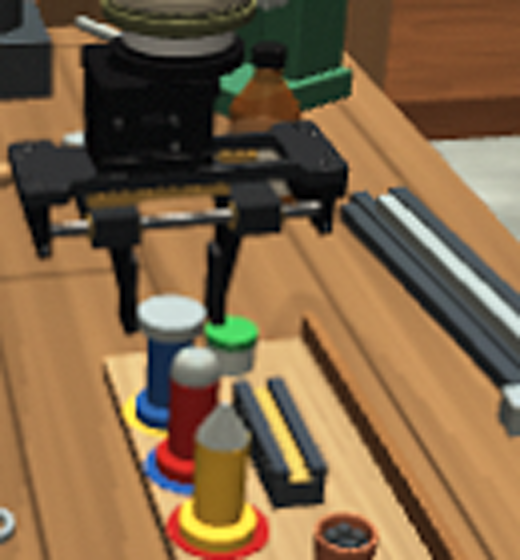

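```bash
python3 -m inch '[{"translation":[0,0,0],"spin":0},{"translation":[0,0,0],"spin":0}]'; python3 -m inch '[{"translation":[0,0,0],"spin":0}]'
```

```text
time: 5.6
ee_pos: [0.6075, 0.0269, 0.0721]
eef_rot: [0.499, 0.496, -0.499, 0.505]
ft_force: [0.5, -0.1, 0.5]
width: 0.0416
time: 5.72
ee_pos: [0.6075, 0.0268, 0.0721]
eef_rot: [0.499, 0.496, -0.499, 0.505]
ft_force: [-0.4, -0.4, 0.1]
width: 0.0417
```

```bash
python3 -m inch '[{"translation":[0,0,0],"spin":0},{"translation":[0,0,0],"spin":0},{"translation":[0,0,0],"spin":0},{"translation":[0,0,0],"spin":0},{"translation":[1.5,0,0],"spin":0},{"translation":[1.3,0,0],"spin":0},{"translation":[0,0,0],"spin":0}]' 0.1 25; python3 -c "
from h import *
toolmove([.6075,.0267,.0415],0)
shot('side','a5s.png');crop('a5s.png','a5sc.png',240,90,370,230,4)"
```

```text
time: 6.6
ee_pos: [0.6073, 0.0267, 0.0414]
eef_rot: [0.499, 0.497, -0.499, 0.505]
ft_force: [-0.6, 0.5, 0.8]
width: 0.0779
t6.60 pos [0.6073 0.0267 0.0414] w 0.0779 F [-0.6  0.5  0.8]
shift cm [-0.01  0.02 -0.  ]  rot z-axis tilt 0.66 yaw y 0.17
spin 0.17 or -179.83
```

View pics/a5sc.png

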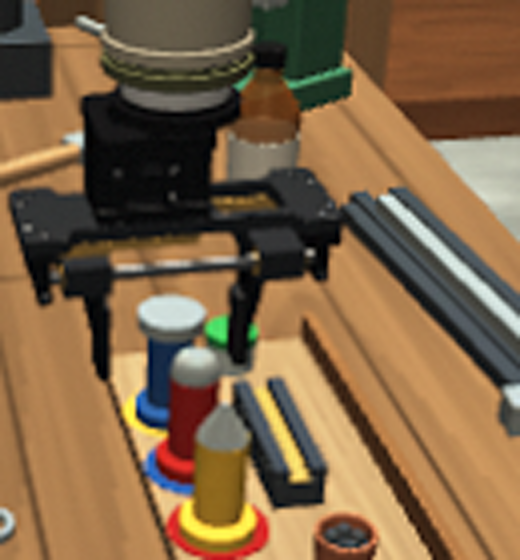

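```bash
python3 -m inch '[{"translation":[0,0,0],"spin":0},{"translation":[0,0,0],"spin":0},{"translation":[0,0,0],"spin":0},{"translation":[0,0,0],"spin":0},{"translation":[0,0,0],"spin":0},{"translation":[0,0,0],"spin":0},{"translation":[0,0,0],"spin":0}]' 1 25; python3 -m inch '[{"translation":[-1.5,0,0],"spin":0},{"translation":[-3,0,0],"spin":0},{"translation":[0,0,0],"spin":0}]';  python3 -c "
from h import *
toolmove([.4311,.354,.13],0)
shot('side','a6s.png');crop('a6s.png','a6sc.png',240,90,370,230,4)"
```

```text
time: 7.52
ee_pos: [0.6081, 0.0267, 0.0429]
eef_rot: [0.5, 0.496, -0.499, 0.505]
ft_force: [-0.0, 0.4, 0.4]
width: 0.04
time: 7.9
ee_pos: [0.6074, 0.0269, 0.0901]
eef_rot: [0.499, 0.496, -0.499, 0.505]
ft_force: [1.4, 0.6, -2.7]
width: 0.04
t7.90 pos [0.6074 0.0269 0.0901] w 0.04 F [ 1.4  0.6 -2.7]
shift cm [ -4.43 -17.51 -32.72]  rot z-axis tilt 0.71 yaw y 0.15
spin 0.15 or -179.85
```

View pics/a6sc.png

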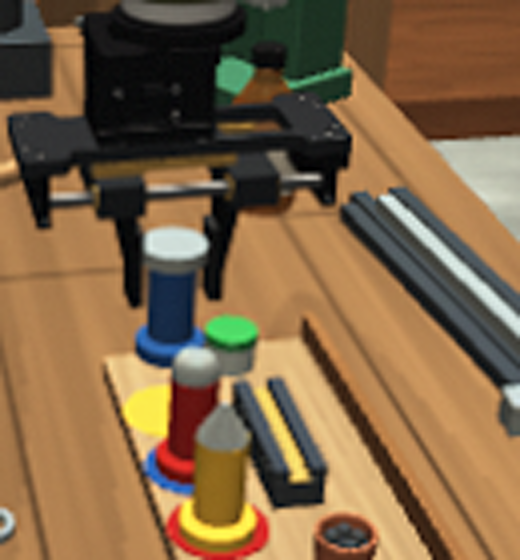

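```bash
python3 -m inch '[{"translation":[-1,-1,-2],"spin":0},{"translation":[-0.6,-2.1,-3.9],"spin":0},{"translation":[-0.6,-2.1,-3.9],"spin":0},{"translation":[-0.6,-2.1,-3.9],"spin":0},{"translation":[-0.6,-2.1,-3.9],"spin":0},{"translation":[-0.6,-2.1,-3.9],"spin":0},{"translation":[0,-2.1,-3.9],"spin":0},{"translation":[0,-2.1,-3.9],"spin":0},{"translation":[0,-1,-2],"spin":0},{"translation":[0,0,0],"spin":0},{"translation":[0,0,0],"spin":0}]';  python3 -c "
from h import *
toolmove([.4311,.354,.031],0)"
```

```text
time: 9.32
ee_pos: [0.4275, 0.3458, 0.1152]
eef_rot: [-0.494, -0.497, 0.505, -0.504]
ft_force: [0.3, -1.4, -3.5]
width: 0.0401
t9.32 pos [0.4275 0.3458 0.1152] w 0.0401 F [ 0.3 -1.4 -3.5]
shift cm [ 8.4   0.4  -0.97]  rot z-axis tilt 1.06 yaw y 0.11
spin 0.11 or -179.89
```

```bash
python3 -m inch '[{"translation":[2,0.2,-0.6],"spin":0},{"translation":[3,0,0],"spin":0},{"translation":[1.5,0,0],"spin":0},{"translation":[0,0,0],"spin":0},{"translation":[0,0,0],"spin":0}]';  python3 -c "
from h import *
toolmove([.4311,.354,.031],0)
shot('side','a7s.png');crop('a7s.png','a7sc.png',140,60,270,190,4)"
```

```text
time: 9.95
ee_pos: [0.4331, 0.346, 0.0493]
eef_rot: [-0.496, -0.495, 0.507, -0.502]
ft_force: [-0.0, -0.4, -2.1]
width: 0.0399
t9.95 pos [0.4331 0.346  0.0493] w 0.0399 F [-0.  -0.4 -2.1]
shift cm [ 1.82 -0.19 -0.83]  rot z-axis tilt 1.06 yaw y -0.33
spin -0.32 or 179.68
```

View pics/a7sc.png

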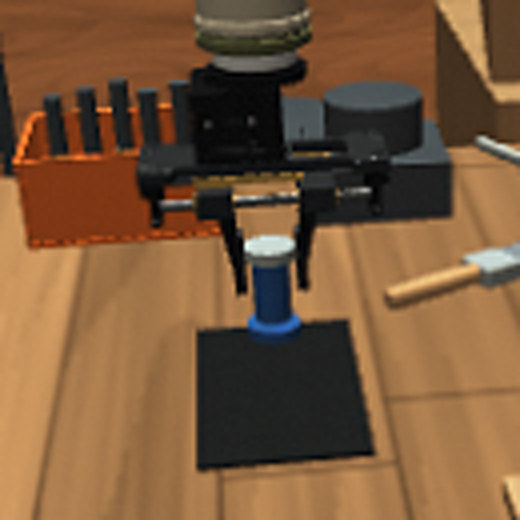

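```bash
python3 -m inch '[{"translation":[1.2,0,0],"spin":0},{"translation":[0,0,0],"spin":0},{"translation":[0.5,0,0],"spin":0},{"translation":[0,0,0],"spin":0}]';  python3 -c "
from h import *
toolmove([.4311,.354,.031],0)"
```

```text
time: 10.5
ee_pos: [0.4334, 0.3465, 0.0325]
eef_rot: [-0.497, -0.495, 0.506, -0.502]
ft_force: [-0.2, 0.3, -2.0]
width: 0.0403
t10.50 pos [0.4334 0.3465 0.0325] w 0.0403 F [-0.2  0.3 -2. ]
shift cm [ 0.14 -0.24 -0.75]  rot z-axis tilt 0.94 yaw y -0.30
spin -0.3 or 179.7
```

```bash
python3 -m inch '[{"translation":[0.2,0,0],"spin":0},{"translation":[0,0,0],"spin":0},{"translation":[0,0,0],"spin":0}]'; python3 -c "
from h import *
toolmove([.4311,.354,.031],0)
shot('side','a8s.png');crop('a8s.png','a8sc.png',140,60,270,190,4)"
```

```text
time: 10.88
ee_pos: [0.4337, 0.347, 0.0311]
eef_rot: [-0.497, -0.495, 0.505, -0.502]
ft_force: [0.2, -1.0, -2.2]
width: 0.0403
t10.88 pos [0.4337 0.347  0.0311] w 0.0403 F [ 0.2 -1.  -2.2]
shift cm [ 0.   -0.27 -0.7 ]  rot z-axis tilt 0.88 yaw y -0.29
spin -0.29 or 179.71
```

View pics/a8sc.png

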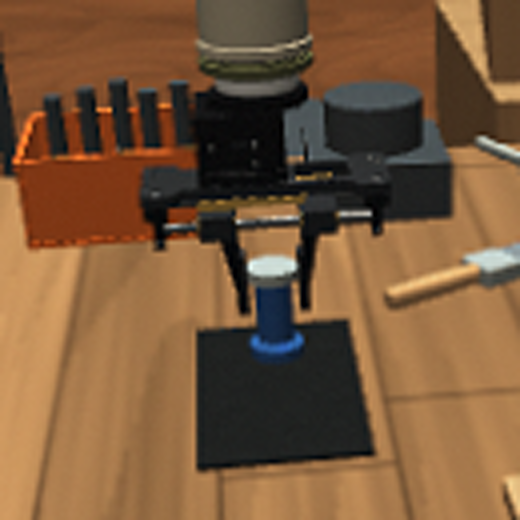

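```bash
python3 -m inch '[{"translation":[0.3,0,0],"spin":0},{"translation":[0,0,0],"spin":0},{"translation":[0,0,0],"spin":0}]'; python3 -m inch '[{"translation":[0.2,0,0],"spin":0},{"translation":[0,0,0],"spin":0},{"translation":[0,0,0],"spin":0}]'
```

```text
time: 11.3
ee_pos: [0.4346, 0.3485, 0.0314]
eef_rot: [-0.498, -0.496, 0.504, -0.502]
ft_force: [0.2, -0.1, -2.4]
width: 0.0401
time: 11.68
ee_pos: [0.4348, 0.3493, 0.0311]
eef_rot: [-0.499, -0.496, 0.504, -0.501]
ft_force: [-0.8, -1.0, 0.6]
width: 0.0396
```

```bash
python3 -m inch '[{"translation":[0,0,0],"spin":0},{"translation":[0,0,0],"spin":0},{"translation":[0,0,0],"spin":0},{"translation":[0,0,0],"spin":0}]' 0.15; python3 -c "
from h import *
toolmove([.4311,.354,.031],0)
shot('side','a9s.png');crop('a9s.png','a9sc.png',140,60,270,190,4)"
```

```text
time: 12.18
ee_pos: [0.4351, 0.3491, 0.0305]
eef_rot: [-0.499, -0.496, 0.504, -0.501]
ft_force: [0.4, 0.2, 0.1]
width: 0.0699
t12.18 pos [0.4351 0.3491 0.0305] w 0.0699 F [0.4 0.2 0.1]
shift cm [-0.06 -0.41 -0.48]  rot z-axis tilt 0.6 yaw y -0.29
spin -0.29 or 179.71
```

View pics/a9sc.png

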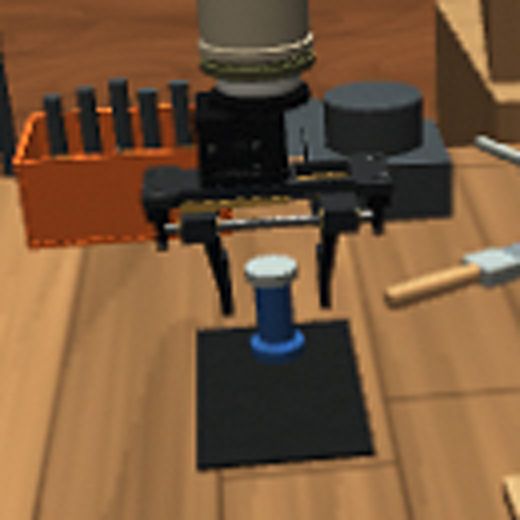

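```bash
python3 -m inch '[{"translation":[-4,0,0],"spin":0},{"translation":[-6,0,0],"spin":0},{"translation":[0,1,2.2],"spin":0},{"translation":[0,2.2,4.9],"spin":0},{"translation":[0,2.2,4.9],"spin":0},{"translation":[0,2.2,4.9],"spin":0},{"translation":[0,2.2,4.9],"spin":0},{"translation":[0,2.2,4.9],"spin":0},{"translation":[0,2.2,4.9],"spin":0},{"translation":[0,2,4],"spin":0},{"translation":[0,0.6,2],"spin":0},{"translation":[0,0,0],"spin":0},{"translation":[0,0,0],"spin":0}]' 0.1;  python3 -c "
from h import *
toolmove([.6065,-.0345,.0415],0)"
```

```text
time: 13.85
ee_pos: [0.6069, -0.0358, 0.1384]
eef_rot: [0.499, 0.497, -0.502, 0.503]
ft_force: [0.5, 0.2, -0.2]
width: 0.0782
t13.85 pos [ 0.6069 -0.0358  0.1384] w 0.0782 F [ 0.5  0.2 -0.2]
shift cm [ 9.69 -0.07 -0.22]  rot z-axis tilt 0.57 yaw y -0.04
spin -0.04 or 179.96
```

```bash
python3 -m inch '[{"translation":[2,-0.05,-0.1],"spin":0},{"translation":[3,0,0],"spin":0},{"translation":[2,0,0],"spin":0},{"translation":[0,0,0],"spin":0},{"translation":[0,0,0],"spin":0}]';  python3 -c "
from h import *
toolmove([.6065,-.0345,.0415],0)"
```

```text
time: 14.48
ee_pos: [0.6066, -0.0264, 0.068]
eef_rot: [0.498, 0.5, -0.498, 0.505]
ft_force: [1.2, -0.3, 0.4]
width: 0.0781
t14.47 pos [ 0.6066 -0.0264  0.068 ] w 0.0781 F [ 1.2 -0.3  0.4]
shift cm [ 2.65 -0.03  0.8 ]  rot z-axis tilt 0.42 yaw y 0.54
spin 0.54 or -179.46
```

```bash
python3 -m inch '[{"translation":[0,0,0.8],"spin":0.5},{"translation":[0,0,0],"spin":0},{"translation":[1.5,0,0],"spin":0},{"translation":[1.1,0,0],"spin":0},{"translation":[0,0,0],"spin":0}]';  python3 -c "
from h import *
toolmove([.6065,-.0345,.0415],0)
shot('side','b1s.png');crop('b1s.png','b1sc.png',240,90,370,230,4)"
```

```text
time: 15.1
ee_pos: [0.6076, -0.0347, 0.0418]
eef_rot: [0.501, 0.497, -0.499, 0.503]
ft_force: [0.2, -0.3, 0.3]
width: 0.0787
t15.10 pos [ 0.6076 -0.0347  0.0418] w 0.0787 F [ 0.2 -0.3  0.3]
shift cm [ 0.03 -0.11 -0.02]  rot z-axis tilt 0.5 yaw y 0.02
spin 0.02 or -179.98
```

View pics/b1sc.png

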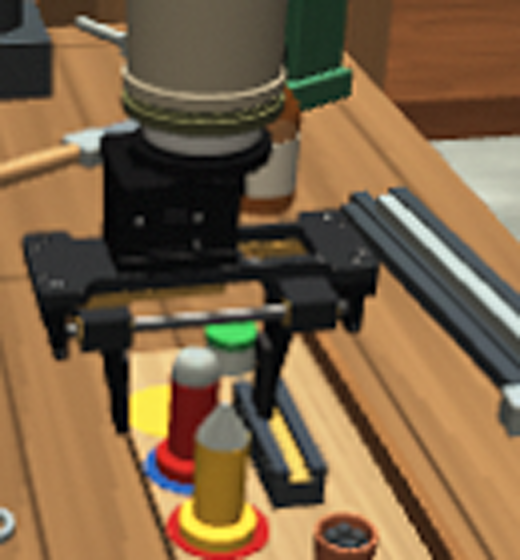

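```bash
python3 -m inch '[{"translation":[0,0,0],"spin":0},{"translation":[0,0,0],"spin":0},{"translation":[0,0,0],"spin":0},{"translation":[0,0,0],"spin":0},{"translation":[0,0,0],"spin":0},{"translation":[0,0,0],"spin":0},{"translation":[0,0,0],"spin":0},{"translation":[0,0,0],"spin":0}]' 1 25; python3 -m inch '[{"translation":[-1.5,0,0],"spin":0},{"translation":[-3,0,0],"spin":0},{"translation":[-3,0,0],"spin":0},{"translation":[0,0,0],"spin":0}]';  python3 -c "
from h import *
toolmove([.4311,.275,.13],0)
shot('side','b2s.png');crop('b2s.png','b2sc.png',240,90,370,230,4)"
```

```text
time: 16.15
ee_pos: [0.6087, -0.0347, 0.0432]
eef_rot: [0.501, 0.497, -0.499, 0.504]
ft_force: [1.2, -0.9, -0.3]
width: 0.029
time: 16.65
ee_pos: [0.607, -0.0347, 0.1218]
eef_rot: [0.501, 0.497, -0.499, 0.503]
ft_force: [0.1, -0.8, -3.4]
width: 0.0292
t16.65 pos [ 0.607  -0.0347  0.1218] w 0.0292 F [ 0.1 -0.8 -3.4]
shift cm [ -1.11 -17.59 -30.96]  rot z-axis tilt 0.53 yaw y -0.01
spin -0.01 or 179.99
```

View pics/b2sc.png

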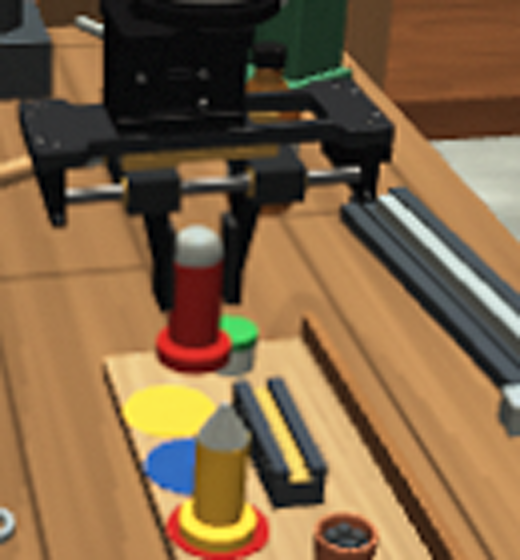

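```bash
python3 -m inch '[{"translation":[-0.5,-1,-2],"spin":0},{"translation":[-0.5,-2.1,-3.8],"spin":0},{"translation":[0,-2.1,-3.8],"spin":0},{"translation":[0,-2.1,-3.8],"spin":0},{"translation":[0,-2.1,-3.8],"spin":0},{"translation":[0,-2.1,-3.8],"spin":0},{"translation":[0,-2.1,-3.8],"spin":0},{"translation":[0,-2.1,-3.8],"spin":0},{"translation":[0,-0.8,-1.7],"spin":0},{"translation":[0,0,0],"spin":0},{"translation":[0,0,0],"spin":0}]';  python3 -c "
from h import *
toolmove([.4331,.278,.034],0)"
```

```text
time: 18.08
ee_pos: [0.428, 0.2736, 0.1158]
eef_rot: [-0.494, -0.499, 0.507, -0.501]
ft_force: [-0.2, -0.1, -2.8]
width: 0.0293
t18.07 pos [0.428  0.2736 0.1158] w 0.0293 F [-0.2 -0.1 -2.8]
shift cm [ 8.16  0.6  -0.56]  rot z-axis tilt 1.08 yaw y -0.03
spin -0.02 or 179.98
```

```bash
python3 -m inch '[{"translation":[2,0.3,-0.3],"spin":0},{"translation":[3,0,0],"spin":0},{"translation":[2,0,0],"spin":0},{"translation":[0,0,0],"spin":0},{"translation":[0.8,0,0],"spin":0},{"translation":[0,0,0],"spin":0}]';  python3 -c "
from h import *
toolmove([.4331,.278,.031],0)"
```

```text
time: 18.82
ee_pos: [0.434, 0.2696, 0.0362]
eef_rot: [-0.496, -0.496, 0.509, -0.499]
ft_force: [-0.4, 0.0, -2.6]
width: 0.0291
t18.82 pos [0.434  0.2696 0.0362] w 0.0291 F [-0.4  0.  -2.6]
shift cm [ 0.51 -0.09 -0.85]  rot z-axis tilt 1.07 yaw y -0.56
spin -0.55 or 179.45
```

```bash
python3 -m inch '[{"translation":[0.4,0,0],"spin":0},{"translation":[0,0,0],"spin":0},{"translation":[0.3,0,0],"spin":0},{"translation":[0,0,0],"spin":0}]'; python3 -m inch '[{"translation":[0,0,0],"spin":0}]'
```

```text
time: 19.32
ee_pos: [0.4353, 0.2702, 0.0311]
eef_rot: [-0.497, -0.496, 0.508, -0.499]
ft_force: [0.4, 0.0, -2.4]
width: 0.0293
time: 19.45
ee_pos: [0.4353, 0.2703, 0.0311]
eef_rot: [-0.497, -0.496, 0.507, -0.499]
ft_force: [0.6, 0.5, -2.8]
width: 0.0295
```

```bash
python3 -m inch '[{"translation":[0.3,0,0],"spin":0},{"translation":[0,0,0],"spin":0},{"translation":[0.15,0,0],"spin":0},{"translation":[0,0,0],"spin":0}]'; python3 -m inch '[{"translation":[0,0,0],"spin":0},{"translation":[0,0,0],"spin":0},{"translation":[0,0,0],"spin":0},{"translation":[0,0,0],"spin":0}]' 0.15; python3 -c "
from h import *
shot('side','b3s.png');crop('b3s.png','b3sc.png',140,60,270,190,4)"
```

```text
time: 19.95
ee_pos: [0.436, 0.271, 0.0303]
eef_rot: [-0.498, -0.496, 0.507, -0.499]
ft_force: [-0.8, -1.0, 0.3]
width: 0.0293
time: 20.45
ee_pos: [0.4362, 0.2713, 0.0298]
eef_rot: [-0.498, -0.496, 0.507, -0.499]
ft_force: [0.1, -0.6, 0.1]
width: 0.0616
```

View pics/b3sc.png

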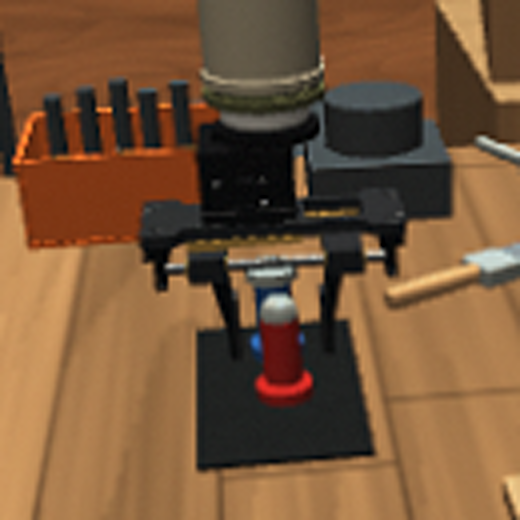

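```bash
python3 -m inch '[{"translation":[-4,0,0],"spin":0},{"translation":[-6,0,0],"spin":0},{"translation":[0,1,2.2],"spin":0},{"translation":[0,2.2,4.8],"spin":0},{"translation":[0,2.2,4.8],"spin":0},{"translation":[0,2.2,4.8],"spin":0},{"translation":[0,2.2,4.8],"spin":0},{"translation":[0,2.2,4.8],"spin":0},{"translation":[0,2.2,4.8],"spin":0},{"translation":[0,2,4],"spin":0},{"translation":[0,0.6,2],"spin":0},{"translation":[0,0,0],"spin":0},{"translation":[0,0,0],"spin":0},{"translation":[0,0,0],"spin":0}]' 0.1;  python3 -c "
from h import *
toolmove([.6075,-.0973,.0415],0)"
```

```text
time: 22.25
ee_pos: [0.6071, -0.1066, 0.1364]
eef_rot: [-0.497, -0.498, 0.504, -0.501]
ft_force: [0.1, 0.0, -0.9]
width: 0.0782
t22.25 pos [ 0.6071 -0.1066  0.1364] w 0.0782 F [ 0.1  0.  -0.9]
shift cm [ 9.48  0.07 -1.03]  rot z-axis tilt 0.63 yaw y -0.13
spin -0.13 or 179.87
```

```bash
python3 -m inch '[{"translation":[0,0,-0.5],"spin":0},{"translation":[0,0,0],"spin":0},{"translation":[0,0,0],"spin":0}]';  python3 -c "
from h import *
toolmove([.6075,-.0973,.0415],0)"
```

```text
time: 22.62
ee_pos: [0.6072, -0.0986, 0.1366]
eef_rot: [-0.497, -0.499, 0.503, -0.502]
ft_force: [-0.6, -0.3, -0.5]
width: 0.0784
t22.62 pos [ 0.6072 -0.0986  0.1366] w 0.0784 F [-0.6 -0.3 -0.5]
shift cm [ 9.51  0.06 -0.22]  rot z-axis tilt 0.55 yaw y 0.06
spin 0.07 or -179.93
```

```bash
python3 -m inch '[{"translation":[2,0,0],"spin":0},{"translation":[3,0,0],"spin":0},{"translation":[2,0,0],"spin":0},{"translation":[0,0,0],"spin":0},{"translation":[0,0,0],"spin":0}]';  python3 -c "
from h import *
toolmove([.6075,-.0973,.0415],0)"
```

```text
time: 23.25
ee_pos: [0.6058, -0.0994, 0.0612]
eef_rot: [-0.496, -0.499, 0.503, -0.501]
ft_force: [0.4, -0.5, 0.5]
width: 0.0783
t23.25 pos [ 0.6058 -0.0994  0.0612] w 0.0783 F [ 0.4 -0.5  0.5]
shift cm [ 1.97  0.18 -0.23]  rot z-axis tilt 0.61 yaw y 0.04
spin 0.04 or -179.96
```

```bash
python3 -m inch '[{"translation":[1.2,0.15,-0.2],"spin":0},{"translation":[0.7,0,0],"spin":0},{"translation":[0,0,0],"spin":0},{"translation":[0,0,0],"spin":0}]';  python3 -c "
from h import *
toolmove([.6075,-.0973,.0415],0)
shot('side','c1s.png');crop('c1s.png','c1sc.png',240,120,370,260,4)"
```

```text
time: 23.75
ee_pos: [0.6082, -0.0974, 0.042]
eef_rot: [-0.497, -0.499, 0.503, -0.502]
ft_force: [-0.5, -0.8, 0.0]
width: 0.0782
t23.75 pos [ 0.6082 -0.0974  0.042 ] w 0.0782 F [-0.5 -0.8  0. ]
shift cm [ 0.05 -0.06 -0.01]  rot z-axis tilt 0.56 yaw y 0.05
spin 0.05 or -179.95
```

View pics/c1sc.png

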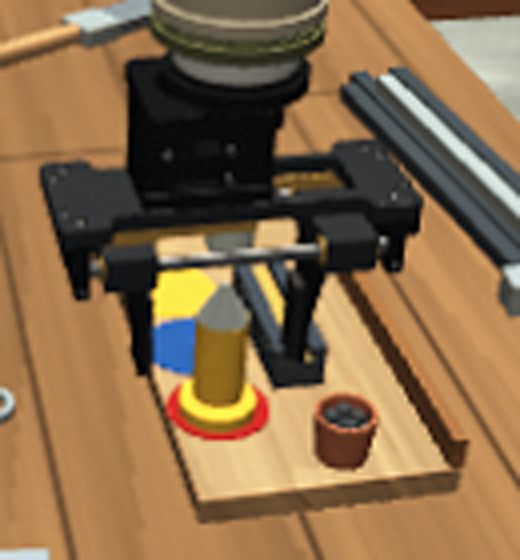

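```bash
python3 -m inch '[{"translation":[0,0,0],"spin":0},{"translation":[0,0,0],"spin":0},{"translation":[0,0,0],"spin":0},{"translation":[0,0,0],"spin":0},{"translation":[0,0,0],"spin":0},{"translation":[0,0,0],"spin":0},{"translation":[0,0,0],"spin":0},{"translation":[0,0,0],"spin":0}]' 1 25; python3 -m inch '[{"translation":[-1.5,0,0],"spin":0},{"translation":[-3,0,0],"spin":0},{"translation":[-3,0,0],"spin":0},{"translation":[0,0,0],"spin":0}]';  python3 -c "
from h import *
toolmove([.4351,.198,.13],0)"
```

```text
time: 24.8
ee_pos: [0.6089, -0.0975, 0.0428]
eef_rot: [-0.497, -0.498, 0.502, -0.502]
ft_force: [1.2, 1.0, -0.1]
width: 0.0293
time: 25.3
ee_pos: [0.6073, -0.0969, 0.1205]
eef_rot: [-0.496, -0.499, 0.504, -0.501]
ft_force: [0.6, -0.6, -5.5]
width: 0.029
t25.30 pos [ 0.6073 -0.0969  0.1205] w 0.029 F [ 0.6 -0.6 -5.5]
shift cm [ -1.13 -17.22 -29.48]  rot z-axis tilt 0.6 yaw y 0.01
spin 0.02 or -179.98
```

```bash
python3 -m inch '[{"translation":[-0.5,-1,-2],"spin":0},{"translation":[-0.5,-2,-3.6],"spin":0},{"translation":[0,-2,-3.6],"spin":0},{"translation":[0,-2,-3.6],"spin":0},{"translation":[0,-2,-3.6],"spin":0},{"translation":[0,-2,-3.6],"spin":0},{"translation":[0,-2,-3.6],"spin":0},{"translation":[0,-2,-3.6],"spin":0},{"translation":[0,-0.8,-1.7],"spin":0},{"translation":[0,0,0],"spin":0},{"translation":[0,0,0],"spin":0},{"translation":[0,0,0],"spin":0}]';  python3 -c "
from h import *
toolmove([.4351,.198,.031],0)"
```

```text
time: 26.8
ee_pos: [0.4368, 0.1966, 0.1186]
eef_rot: [-0.491, -0.5, 0.509, -0.499]
ft_force: [1.0, 0.1, -2.9]
width: 0.0291
t26.80 pos [0.4368 0.1966 0.1186] w 0.0291 F [ 1.   0.1 -2.9]
shift cm [ 8.76 -0.   -0.28]  rot z-axis tilt 1.47 yaw y -0.11
spin -0.09 or 179.91
```

```bash
python3 -m inch '[{"translation":[2,0,0],"spin":0},{"translation":[3,0,0],"spin":0},{"translation":[2,0,0],"spin":0},{"translation":[0,0,0],"spin":0},{"translation":[0.6,0,0],"spin":0},{"translation":[0,0,0],"spin":0},{"translation":[0,0,0],"spin":0}]';  python3 -c "
from h import *
toolmove([.4351,.198,.031],0)"
```

```text
time: 27.68
ee_pos: [0.4391, 0.1919, 0.0428]
eef_rot: [-0.495, -0.498, 0.51, -0.497]
ft_force: [0.8, 0.3, -3.8]
width: 0.0294
t27.68 pos [0.4391 0.1919 0.0428] w 0.0294 F [ 0.8  0.3 -3.8]
shift cm [ 1.17 -0.39 -0.63]  rot z-axis tilt 1.25 yaw y -0.53
spin -0.52 or 179.48
```

```bash
python3 -m inch '[{"translation":[0.8,-0.2,-0.4],"spin":0},{"translation":[0,0,0],"spin":0},{"translation":[0.3,0,0],"spin":0},{"translation":[0,0,0],"spin":0},{"translation":[0,0,0],"spin":0}]'; python3 -m inch '[{"translation":[0.2,0,0],"spin":0},{"translation":[0,0,0],"spin":0}]'
```

```text
time: 28.3
ee_pos: [0.4371, 0.1965, 0.0315]
eef_rot: [-0.495, -0.498, 0.509, -0.498]
ft_force: [0.2, -0.0, -3.7]
width: 0.0293
time: 28.55
ee_pos: [0.4375, 0.1965, 0.0307]
eef_rot: [-0.495, -0.498, 0.509, -0.497]
ft_force: [-0.9, 0.0, -3.8]
width: 0.0296
```

```bash
python3 -m inch '[{"translation":[0.3,0,0],"spin":0},{"translation":[0,0,0],"spin":0}]'; python3 -m inch '[{"translation":[0.2,0,0],"spin":0},{"translation":[0,0,0],"spin":0}]'
```

```text
time: 28.8
ee_pos: [0.4383, 0.1971, 0.0301]
eef_rot: [-0.496, -0.499, 0.509, -0.497]
ft_force: [0.3, -0.6, -4.3]
width: 0.0296
time: 29.05
ee_pos: [0.4386, 0.1973, 0.0298]
eef_rot: [-0.496, -0.499, 0.509, -0.496]
ft_force: [-0.8, -0.3, -3.1]
width: 0.0298
```

```bash
python3 -m inch '[{"translation":[0.4,0,0],"spin":0},{"translation":[0,0,0],"spin":0}]'; python3 -c "
from h import *
toolmove([.4351,.198,.031],0)
shot('side','c2s.png');crop('c2s.png','c2sc.png',140,60,270,190,4)"
```

```text
time: 29.3
ee_pos: [0.4388, 0.1982, 0.0279]
eef_rot: [-0.496, -0.5, 0.508, -0.496]
ft_force: [0.3, -0.4, -4.4]
width: 0.0291
t29.30 pos [0.4388 0.1982 0.0279] w 0.0291 F [ 0.3 -0.4 -4.4]
shift cm [-0.31 -0.37  0.03]  rot z-axis tilt 1.01 yaw y -0.55
spin -0.55 or 179.45
```

View pics/c2sc.png

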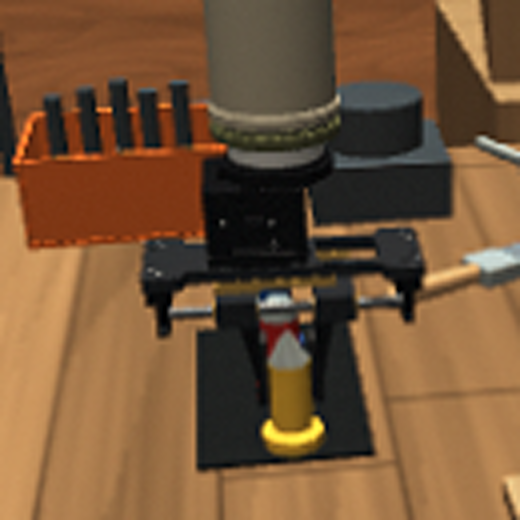

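```bash
python3 -m inch '[{"translation":[0.2,0,0],"spin":0},{"translation":[0,0,0],"spin":0}]'; python3 -m inch '[{"translation":[0.2,0,0],"spin":0},{"translation":[0,0,0],"spin":0}]';python3 -m inch '[{"translation":[0,0,0],"spin":0}]'
```

```text
time: 29.6
ee_pos: [0.4389, 0.1985, 0.0274]
eef_rot: [-0.497, -0.5, 0.508, -0.495]
ft_force: [-0.9, -1.3, -2.3]
width: 0.0295
time: 29.85
ee_pos: [0.439, 0.1987, 0.0271]
eef_rot: [-0.497, -0.5, 0.508, -0.494]
ft_force: [-0.7, -1.9, -1.2]
width: 0.0295
time: 29.98
ee_pos: [0.4389, 0.1987, 0.0271]
eef_rot: [-0.497, -0.5, 0.508, -0.494]
ft_force: [-3.1, -0.8, 2.5]
width: 0.0288
```

Contact. Release slowly and raise.

```bash
python3 -m inch '[{"translation":[0,0,0],"spin":0},{"translation":[0,0,0],"spin":0},{"translation":[0,0,0],"spin":0},{"translation":[0,0,0],"spin":0},{"translation":[0,0,0],"spin":0}]' 0.15; python3 -m inch '[{"translation":[-4,0,0],"spin":0},{"translation":[-6,0,0],"spin":0},{"translation":[-3,0,0],"spin":0},{"translation":[0,0,0],"spin":0}]'; python3 -c "
from h import *
toolmove([.6625,-.035,.13],0)
shot('side','c3s.png');crop('c3s.png','c3sc.png',140,60,270,190,4);shot('top','c3t.png')"
```

```text
time: 30.6
ee_pos: [0.4396, 0.1989, 0.0264]
eef_rot: [-0.497, -0.5, 0.508, -0.495]
ft_force: [-1.1, 1.0, -0.4]
width: 0.07
time: 31.1
ee_pos: [0.4414, 0.1993, 0.1599]
eef_rot: [-0.497, -0.5, 0.508, -0.495]
ft_force: [-0.2, 0.5, -0.5]
width: 0.0736
t31.10 pos [0.4414 0.1993 0.1599] w 0.0736 F [-0.2  0.5 -0.5]
shift cm [ 2.78 22.39 23.19]  rot z-axis tilt 1.03 yaw y -0.58
spin -0.58 or 179.42
```

View pics/c3sc.png

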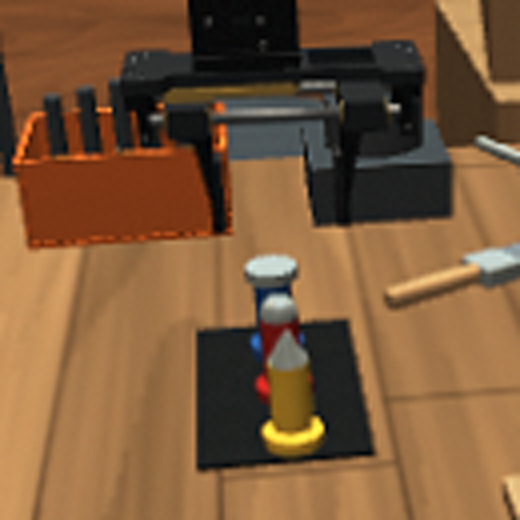

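View pics/c3t.png

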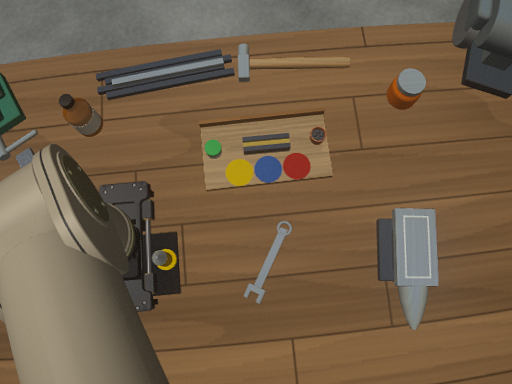

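```bash
cat > seg.py <<'E'
from h import *
def discs(fn="c3t.png"):
    im=cv2.imread("pics/"+fn); hsv=cv2.cvtColor(im,cv2.COLOR_BGR2HSV); H,S,V=cv2.split(hsv)
    roi=np.zeros(H.shape,bool); roi[150:195,218:320]=1
    for n,m in dict(yellow=(abs(H.astype(int)-26)<6)&(S>190),blue=(abs(H.astype(int)-110)<12)&(S>120),red=((H<6)|(H>172))&(S>150)).items():
        k=(m&roi).astype(np.uint8); N,l,st,c=cv2.connectedComponentsWithStats(k); i=1+np.argmax(st[1:,4])
        print(n,c[i].round(2),st[i],unp("top",[c[i]],[.018]).round(4))
E
python3 -c "
from seg import *
discs()
print(unp('top',[(164,260)],[.016]))
crop('c3t.png','c3tc.png',230,125,310,160,9)
crop('c3t.png','c3ty.png',130,230,200,300,7)"
```

```text
yellow [239.06 171.98] [226 159  27  27 561] [[0.6073 0.0281 0.018 ]]
blue [267.61 168.75] [255 156  26  27 533] [[ 0.6083 -0.0336  0.018 ]]
red [296.29 165.5 ] [283 153  27  26 550] [[ 0.6094 -0.0958  0.018 ]]
[[0.43597731 0.19994137 0.016     ]]
```

View pics/c3tc.png

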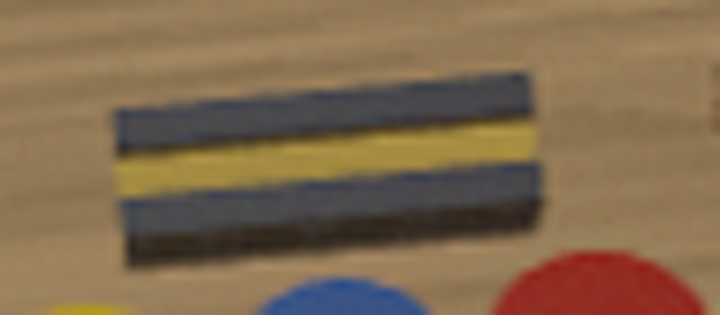

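View pics/c3ty.png

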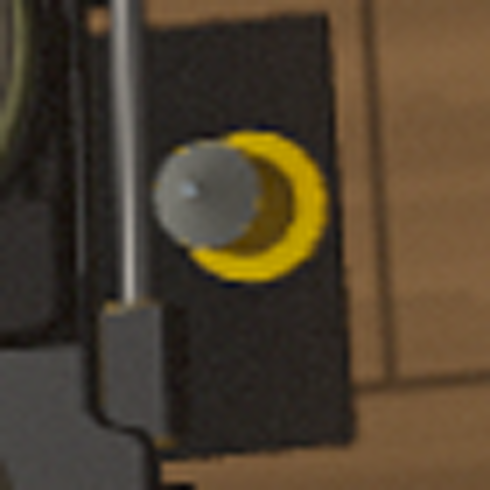

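```bash
python3 -m inch '[{"translation":[0,1.5,1.5],"spin":-0.6},{"translation":[0,3.5,3.6],"spin":0},{"translation":[0,3.5,3.6],"spin":0},{"translation":[0,3.5,3.6],"spin":0},{"translation":[0,3.5,3.6],"spin":0},{"translation":[0,3.5,3.6],"spin":0},{"translation":[0.5,2.3,2.4],"spin":0},{"translation":[0.5,0.5,0.7],"spin":0},{"translation":[0,0,0],"spin":0},{"translation":[0,0,0],"spin":0},{"translation":[0,0,0],"spin":0}]' 0.3; python3 -c "
from h import *
toolmove([.6625,-.0355,.011],0)"
```

```text
time: 32.58
ee_pos: [0.6565, -0.0317, 0.128]
eef_rot: [-0.484, -0.508, 0.512, -0.495]
ft_force: [0.1, 0.8, -0.1]
width: 0.0609
t32.58 pos [ 0.6565 -0.0317  0.128 ] w 0.0609 F [ 0.1  0.8 -0.1]
shift cm [11.67  1.07  0.21]  rot z-axis tilt 2.5 yaw y 0.43
spin 0.46 or -179.54
```

```bash
python3 -m inch '[{"translation":[2,0.4,0.2],"spin":0.4},{"translation":[0,0,0],"spin":0},{"translation":[3,0,0],"spin":0},{"translation":[0,0,0],"spin":0},{"translation":[0,0,0],"spin":0}]'; python3 -c "
from h import *
toolmove([.6625,-.0355,.011],0);print(R.from_quat(r.read_state()['eef_rot']).as_matrix().round(3))"
```

```text
time: 33.2
ee_pos: [0.6591, -0.0324, 0.0778]
eef_rot: [-0.486, -0.507, 0.513, -0.495]
ft_force: [0.5, 0.3, -0.0]
width: 0.0609
t33.20 pos [ 0.6591 -0.0324  0.0778] w 0.0609 F [ 0.5  0.3 -0. ]
shift cm [6.67 0.59 0.21]  rot z-axis tilt 2.37 yaw y 0.14
spin 0.17 or -179.83
[[-0.039  0.999  0.003]
 [-0.015  0.002 -1.   ]
 [-0.999 -0.039  0.014]]
```

```bash
python3 -m inch '[{"translation":[2.5,0.4,0.2],"spin":0},{"translation":[1,0,0],"spin":0},{"translation":[0,0,0],"spin":0},{"translation":[0,0,0],"spin":0}]'; python3 -c "
from h import *
toolmove([.6625,-.0355,.013],0)
shot('side','d1s.png');crop('d1s.png','d1sc.png',240,110,370,250,4)"
```

```text
time: 33.7
ee_pos: [0.663, -0.0352, 0.0425]
eef_rot: [-0.486, -0.506, 0.512, -0.495]
ft_force: [-0.8, 1.1, 0.1]
width: 0.0612
t33.70 pos [ 0.663  -0.0352  0.0425] w 0.0612 F [-0.8  1.1  0.1]
shift cm [ 2.95  0.06 -0.01]  rot z-axis tilt 2.26 yaw y 0.15
spin 0.18 or -179.82
```

View pics/d1sc.png

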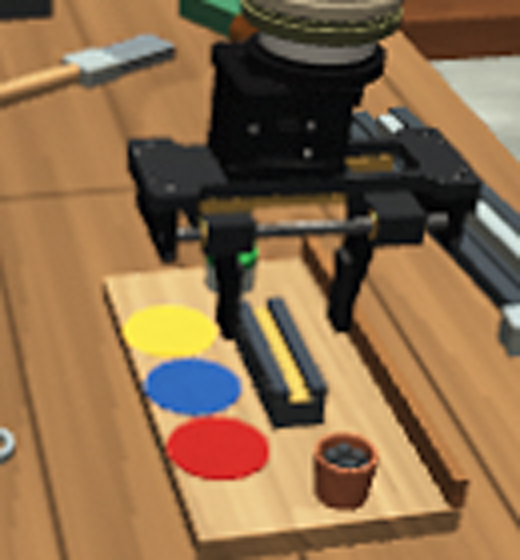

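```bash
python3 -m inch '[{"translation":[1.5,0,0],"spin":0},{"translation":[1,0,0],"spin":0},{"translation":[0,0,0],"spin":0},{"translation":[0,0,0],"spin":0}]'; python3 -c "
from h import *
toolmove([.6625,-.0355,.013],0)
shot('side','d2s.png');crop('d2s.png','d2sc.png',240,110,370,250,4)"
```

```text
time: 34.25
ee_pos: [0.6621, -0.0354, 0.016]
eef_rot: [-0.487, -0.506, 0.512, -0.495]
ft_force: [-0.5, 0.0, -0.0]
width: 0.0606
t34.25 pos [ 0.6621 -0.0354  0.016 ] w 0.0606 F [-0.5  0.  -0. ]
shift cm [0.3  0.05 0.01]  rot z-axis tilt 2.24 yaw y 0.16
spin 0.19 or -179.81
```

View pics/d2sc.png

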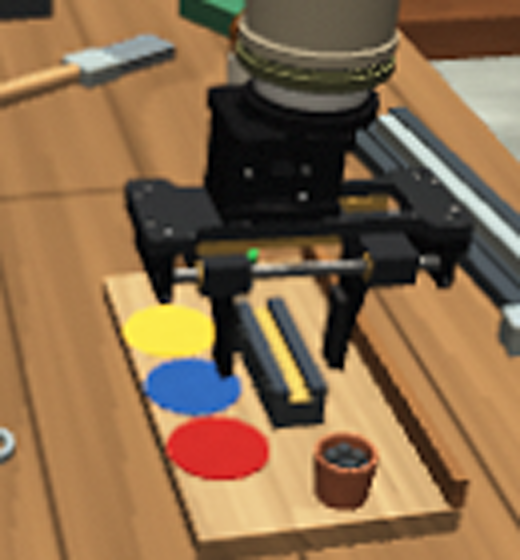

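```bash
python3 -m inch '[{"translation":[0.4,0,0],"spin":0},{"translation":[0,0,0],"spin":0}]'; python3 -m inch '[{"translation":[0,0,0],"spin":0},{"translation":[0,0,0],"spin":0},{"translation":[0,0,0],"spin":0},{"translation":[0,0,0],"spin":0},{"translation":[0,0,0],"spin":0},{"translation":[0,0,0],"spin":0}]' 1 40; python3 -m inch '[{"translation":[-1.5,0,0],"spin":0},{"translation":[-3,0,0],"spin":0},{"translation":[-3,0,0],"spin":0},{"translation":[0,0,0],"spin":0}]'; python3 -c "
from h import *
toolmove([.6625,-.0355,.013],0)
shot('side','d3s.png');crop('d3s.png','d3sc.png',240,90,370,230,4)"
```

```text
time: 34.55
ee_pos: [0.6622, -0.0354, 0.0122]
eef_rot: [-0.487, -0.506, 0.512, -0.495]
ft_force: [0.5, -0.4, -0.1]
width: 0.0611
time: 35.3
ee_pos: [0.6622, -0.0355, 0.0125]
eef_rot: [-0.487, -0.506, 0.512, -0.495]
ft_force: [-0.6, -0.4, -0.5]
width: 0.032
time: 35.8
ee_pos: [0.6633, -0.0342, 0.0891]
eef_rot: [-0.486, -0.507, 0.513, -0.494]
ft_force: [-0.5, 0.3, -5.9]
width: 0.0318
t35.80 pos [ 0.6633 -0.0342  0.0891] w 0.0318 F [-0.5  0.3 -5.9]
shift cm [7.61 0.22 0.02]  rot z-axis tilt 2.41 yaw y 0.15
spin 0.18 or -179.82
```

View pics/d3sc.png

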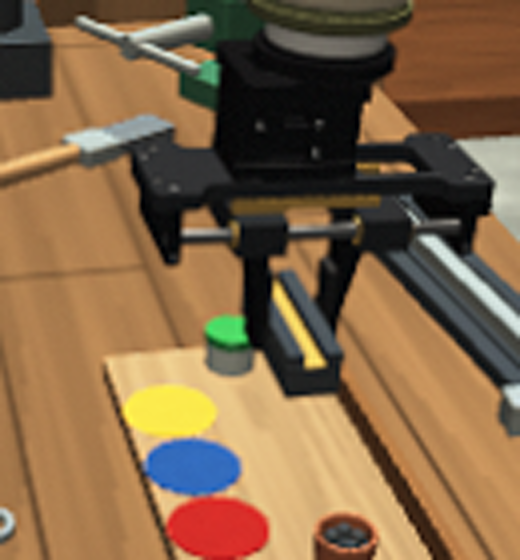

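```bash
python3 -m inch '[{"translation":[-4,0,0],"spin":0},{"translation":[-2.5,-1.5,1.5],"spin":0},{"translation":[0,-3.3,3.3],"spin":0},{"translation":[0,-3.3,3.3],"spin":0},{"translation":[0,-3.3,3.3],"spin":0},{"translation":[0,-3.3,3.3],"spin":0},{"translation":[0,-3.3,3.3],"spin":0},{"translation":[0,-3.3,3.3],"spin":0},{"translation":[0,-2,2.5],"spin":0},{"translation":[0,-1,1.3],"spin":0},{"translation":[0,0,0],"spin":0},{"translation":[0,0,0],"spin":0}]'; python3 -c "
from h import *
toolmove([.4073,-.3005,.15],-97.4);print(R.from_quat(r.read_state()['eef_rot']).as_matrix().round(3),r.read_state()['joint_positions'].round(2))"
```

```text
time: 37.35
ee_pos: [0.4086, -0.2864, 0.1535]
eef_rot: [-0.479, -0.515, 0.516, -0.488]
ft_force: [0.7, 0.3, -5.8]
width: 0.0318
t37.35 pos [ 0.4086 -0.2864  0.1535] w 0.0318 F [ 0.7  0.3 -5.8]
shift cm [ 0.37 -0.11  1.4 ]  rot z-axis tilt 3.73 yaw y 0.41
spin 97.8 or -82.2
[[-0.064  0.998  0.008]
 [-0.01   0.007 -1.   ]
 [-0.998 -0.064  0.01 ]] [-0.31  0.16  0.88  1.86 -0.09  1.23  0.61]
```

```bash
python3 -c "
from h import *
M=R.from_quat(r.read_state()['eef_rot']).as_matrix();Mg=R.from_quat([-0.487, -0.506, 0.512, -0.495]).as_matrix()
for a in(97.8,-82.2,0):
  B=M@R.from_euler('x',a,degrees=True).as_matrix()@Mg.T
  print(a,np.degrees(np.arccos(B[2,2])),B.round(3))
"
```

```text
97.8 4.16843586976487 [[-0.128  0.99   0.055]
 [-0.99  -0.13   0.047]
 [ 0.054 -0.048  0.997]]
-82.2 4.499386152298476 [[ 0.132 -0.989  0.073]
 [ 0.991  0.13  -0.028]
 [ 0.018  0.076  0.997]]
0 1.6473237166284025 [[ 1.    -0.005  0.028]
 [ 0.005  1.    -0.004]
 [-0.028  0.004  1.   ]]
```

```bash
python3 -m inch '[{"translation":[0,0,0],"spin":10},{"translation":[0,0,0],"spin":10},{"translation":[0,0,0],"spin":10},{"translation":[0,0,0],"spin":10},{"translation":[0,0,0],"spin":10},{"translation":[0,0,0],"spin":10},{"translation":[0,0,0],"spin":10},{"translation":[0,0,0],"spin":10},{"translation":[0,0,0],"spin":10},{"translation":[0,0,0],"spin":5},{"translation":[0,0,0],"spin":0},{"translation":[0,0,0],"spin":0}]'; python3 -c "
from h import *
toolmove([.4073,-.3005,.12],-97.4)
M=R.from_quat(r.read_state()['eef_rot']).as_matrix();Mg=R.from_quat([-0.487, -0.506, 0.512, -0.495]).as_matrix()
print((M@Mg.T).round(3),r.read_state()['joint_positions'].round(2))
shot('side','d4s.png');crop('d4s.png','d4sc.png',110,180,290,320,4);shot('top','d4t.png')"
```

```text
time: 38.85
ee_pos: [0.4204, -0.2714, 0.1505]
eef_rot: [-0.682, 0.042, 0.729, 0.032]
ft_force: [-0.7, -0.2, -6.0]
width: 0.0317
t38.85 pos [ 0.4204 -0.2714  0.1505] w 0.0317 F [-0.7 -0.2 -6. ]
shift cm [3.16 2.98 0.8 ]  rot z-axis tilt 3.92 yaw y -95.94
spin 1.39 or -178.61
[[-0.103  0.993  0.057]
 [-0.993 -0.106  0.049]
 [ 0.054 -0.052  0.997]] [-0.54  0.24  1.13  1.86 -0.18  1.23 -1.02]
```

View pics/d4sc.png

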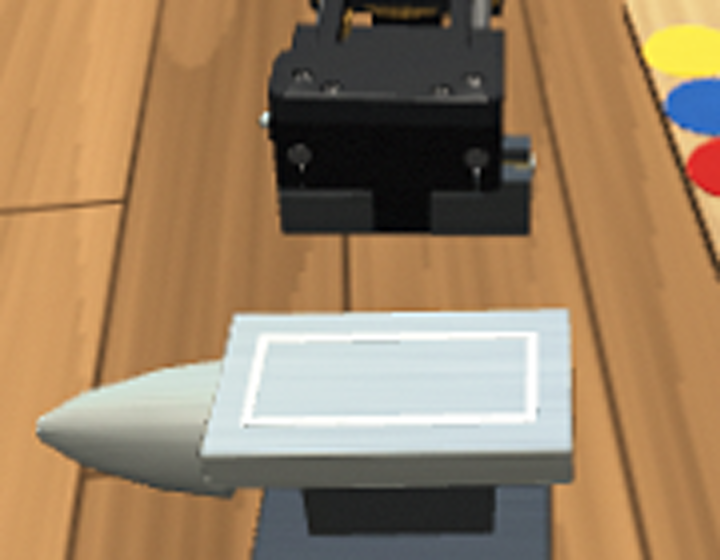

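View pics/d4t.png

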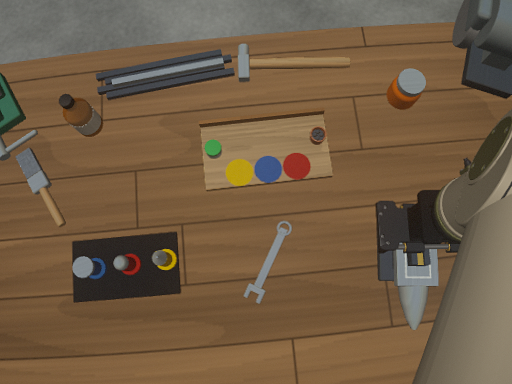

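```bash
python3 -m inch '[{"translation":[0,1.4,0.4],"spin":1.4},{"translation":[1,1.3,0.4],"spin":0},{"translation":[0,0,0],"spin":0},{"translation":[0,0,0],"spin":0}]'; python3 -c "
from h import *
toolmove([.4073,-.3005,.12],-97.4)"
```

```text
time: 39.45
ee_pos: [0.4075, -0.3005, 0.1421]
eef_rot: [-0.682, 0.053, 0.728, 0.041]
ft_force: [0.5, 0.4, -5.3]
width: 0.0318
t39.45 pos [ 0.4075 -0.3005  0.1421] w 0.0318 F [ 0.5  0.4 -5.3]
shift cm [ 2.21 -0.04 -0.13]  rot z-axis tilt 3.87 yaw y -97.58
spin -0.26 or 179.74
```

```bash
python3 -m inch '[{"translation":[2,0,-0.1],"spin":0},{"translation":[1.5,0,-0.1],"spin":0},{"translation":[0,0,0],"spin":0},{"translation":[0,0,0],"spin":0}]'; python3 -c "
from h import *
toolmove([.4073,-.3005,.0875],-97.4)
shot('side','d5s.png');crop('d5s.png','d5sc.png',110,180,290,320,4);shot('top','d5t.png');crop('d5t.png','d5tc.png',360,190,460,340,4)"
```

```text
time: 39.95
ee_pos: [0.4086, -0.3009, 0.1074]
eef_rot: [-0.683, 0.052, 0.728, 0.041]
ft_force: [1.0, -0.5, -5.6]
width: 0.0318
t39.95 pos [ 0.4086 -0.3009  0.1074] w 0.0318 F [ 1.  -0.5 -5.6]
shift cm [ 1.99 -0.07  0.01]  rot z-axis tilt 3.77 yaw y -97.52
spin -0.19 or 179.81
```

View pics/d5sc.png

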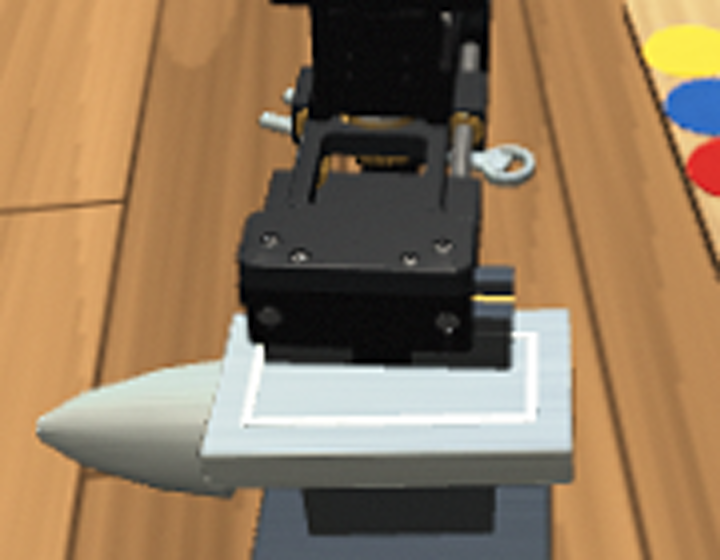

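View pics/d5tc.png

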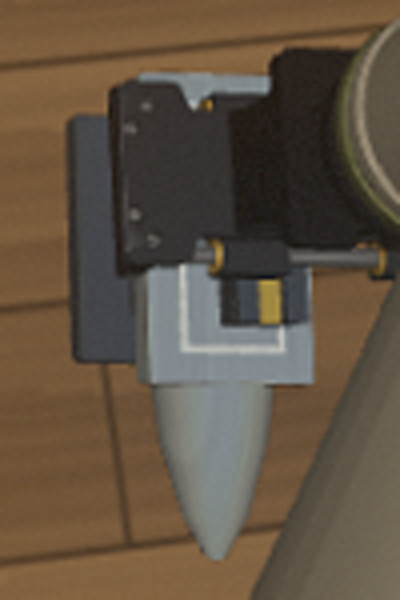

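```bash
python3 -c "
from h import *
M=R.from_quat(r.read_state()['eef_rot']).as_matrix();Mg=R.from_quat([-0.487, -0.506, 0.512, -0.495]).as_matrix();B=M@Mg.T
g=np.array([.6622,-.0355,.0125]);p=r.read_state()['ee_pos']
for dx,dy in((0,0),):
  c=np.array([.661,-.0353,.018])-g
  P=[p+B@(c+np.array([sx*.016,-.05,h])) for h in(.028,0) for sx in(-1,1)]
  print((proj('top',P)-[360,190]+.5)*4-.5); 
print('ctr',p+B@c)
"
```

```text
[[233.95999648 319.26719039]
 [304.34396009 319.98161773]
 [215.31294407 324.40666697]
 [283.40149989 325.13381165]]
ctr [ 0.40926596 -0.29942973  0.11278084]
```

```bash
python3 -m inch '[{"translation":[1.4,0,-0.02],"spin":0},{"translation":[0,0,0],"spin":0},{"translation":[0.4,0,0],"spin":0},{"translation":[0,0,0],"spin":0},{"translation":[0,0,0],"spin":0}]'; python3 -m inch '[{"translation":[0.2,0,0],"spin":0},{"translation":[0,0,0],"spin":0}]'
```

```text
time: 40.67
ee_pos: [0.4079, -0.3012, 0.0886]
eef_rot: [-0.683, 0.052, 0.727, 0.041]
ft_force: [0.3, 0.2, -6.3]
width: 0.0319
time: 40.92
ee_pos: [0.4079, -0.3013, 0.0869]
eef_rot: [-0.683, 0.052, 0.727, 0.041]
ft_force: [-1.9, 1.0, -1.9]
width: 0.0316
```

```bash
python3 -m inch '[{"translation":[0.2,0,0],"spin":0},{"translation":[0,0,0],"spin":0}]'; python3 -m inch '[{"translation":[0.1,0,0],"spin":0},{"translation":[0,0,0],"spin":0}]';python3 -c "
from h import *
toolmove([.4073,-.3005,.0875],-97.4)"
```

```text
time: 41.18
ee_pos: [0.4075, -0.3018, 0.0854]
eef_rot: [-0.683, 0.052, 0.727, 0.041]
ft_force: [-1.9, 0.9, -1.5]
width: 0.0315
time: 41.42
ee_pos: [0.4074, -0.3019, 0.0849]
eef_rot: [-0.683, 0.052, 0.727, 0.041]
ft_force: [-2.1, 2.0, 0.9]
width: 0.0316
t41.42 pos [ 0.4074 -0.3019  0.0849] w 0.0316 F [-2.1  2.   0.9]
shift cm [-0.26 -0.13  0.05]  rot z-axis tilt 3.69 yaw y -97.55
spin -0.22 or 179.78
```

Release and rise.

```bash
python3 -m inch '[{"translation":[0,0,0],"spin":0},{"translation":[0,0,0],"spin":0},{"translation":[0,0,0],"spin":0},{"translation":[0,0,0],"spin":0},{"translation":[0,0,0],"spin":0}]' 0.3 25; python3 -m inch '[{"translation":[-3,0,0],"spin":0},{"translation":[-4,0,0],"spin":0},{"translation":[-3,0,0],"spin":0},{"translation":[0,0,0],"spin":0}]'; python3 -m inch '[{"translation":[0,0,-3],"spin":0},{"translation":[0,-3,-4.5],"spin":-5},{"translation":[0,-4,-4.5],"spin":-10},{"translation":[0,-4,-3.5],"spin":-10},{"translation":[0,-4,0],"spin":-10},{"translation":[0,0,0],"spin":-10},{"translation":[0,0,0],"spin":0}]'; python3 -c "
from h import *
toolmove([.44,.273,.15],0)
shot('side','e1s.png');crop('e1s.png','e1sc.png',110,180,290,320,4);shot('top','e1t.png')"
```

```text
time: 42.05
ee_pos: [0.409, -0.3024, 0.0853]
eef_rot: [-0.684, 0.053, 0.726, 0.04]
ft_force: [0.1, -0.5, 1.3]
width: 0.0605
time: 42.55
ee_pos: [0.4149, -0.301, 0.1876]
eef_rot: [-0.684, 0.053, 0.727, 0.041]
ft_force: [-0.3, -0.2, -0.5]
width: 0.0608
time: 43.42
ee_pos: [0.5589, -0.1554, 0.1694]
eef_rot: [-0.643, -0.238, 0.691, -0.23]
ft_force: [0.3, 0.6, 0.6]
width: 0.0608
t43.42 pos [ 0.5589 -0.1554  0.1694] w 0.0608 F [0.3 0.6 0.6]
shift cm [  2.27 -40.8  -17.63]  rot z-axis tilt 3.94 yaw y -51.36
spin -51.28 or 128.72
```

View pics/e1sc.png

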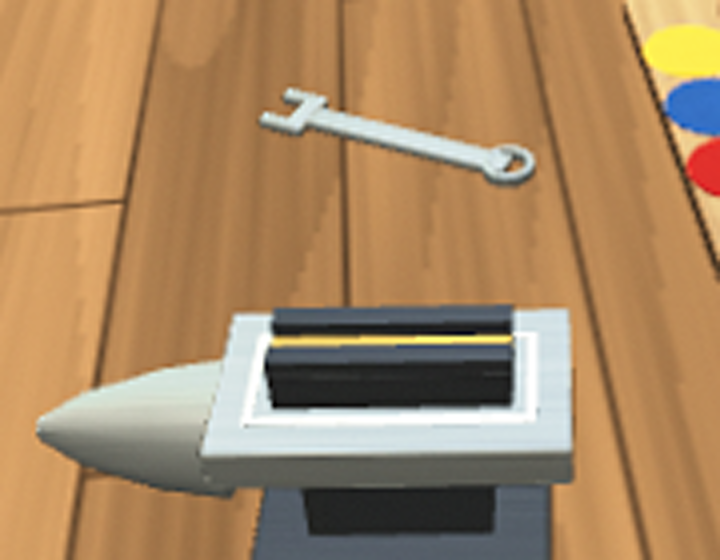

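View pics/e1t.png

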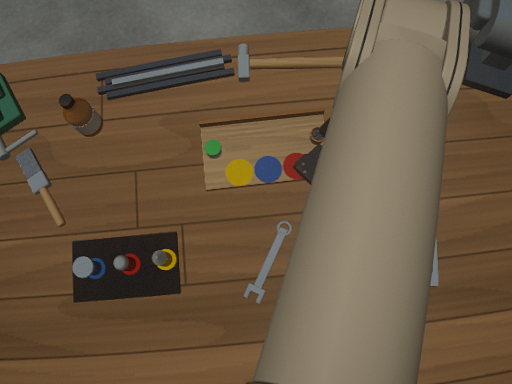

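```bash
python3 -c "
from h import *
q=(np.array([(272,408),(512,405)])+.5)/4-.5+[110,180]
a=unp('side',q,[.09,.09]);e=a[1]-a[0];L=np.linalg.norm(e);e/=L;n=np.array([-e[1],e[0],0]);print(L,np.degrees(np.arctan2(e[1],e[0])),a.mean(0)+n*.016)
q=(np.array([(247,424),(538,421)])+.5)/4-.5+[110,180];a=unp('side',q,[.09,.09]);e=a[1]-a[0];L=np.linalg.norm(e);e/=L;n=np.array([-e[1],e[0],0]);print('outline',L,np.degrees(np.arctan2(e[1],e[0])),a.mean(0)+n*.0255)
crop('e1t.png','e1tm.png',65,230,185,305,6)"
```

```text
0.09899827345154892 -7.414074180347933 [ 0.40912348 -0.3022931   0.09      ]
outline 0.11869285361698405 -7.558952308374208 [ 0.41013377 -0.30170861  0.09      ]
```

View pics/e1tm.png

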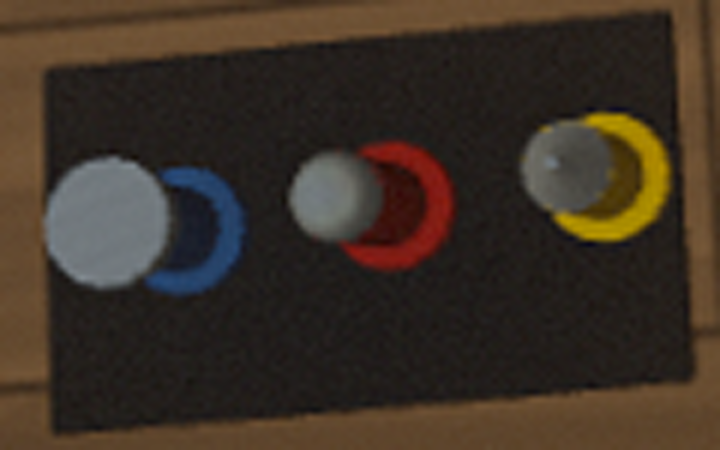

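```bash
python3 -c "
from h import *
q=(np.array([(181,230),(391,206),(606,177)])+.5)/6-.5+[65,230]
print(unp('top',q,[.016]*3).round(4)); print(unp('top',(np.array([(107,222)])+.5)/6-.5+[65,230],[.082]))"
```

```text
[[0.4323 0.3476 0.016 ]
 [0.4343 0.2724 0.016 ]
 [0.4376 0.1965 0.016 ]]
[[0.43220476 0.34677033 0.082     ]]
```

```bash
python3 -m inch '[{"translation":[0,0,0],"spin":-10},{"translation":[0,0,0],"spin":-10},{"translation":[0,0,0],"spin":-10},{"translation":[0,0,0],"spin":-10},{"translation":[0,0,0],"spin":-10},{"translation":[0,0,0],"spin":0},{"translation":[0,0,0],"spin":0}]' 0.15; python3 -c "
from h import *
toolmove([.4394,.198,.13],0);print(R.from_quat(r.read_state()['eef_rot']).as_matrix().round(3))"
```

```text
time: 44.4
ee_pos: [0.557, -0.1615, 0.1673]
eef_rot: [-0.488, -0.505, 0.53, -0.476]
ft_force: [0.7, 0.0, 0.1]
width: 0.0741
t44.40 pos [ 0.557  -0.1615  0.1673] w 0.0741 F [0.7 0.  0.1]
shift cm [  4.12 -12.82 -35.54]  rot z-axis tilt 4.13 yaw y -2.18
spin -2.12 or 177.88
[[-0.071  0.997 -0.037]
 [-0.012 -0.038 -0.999]
 [-0.997 -0.071  0.015]]
```

```bash
python3 -m inch '[{"translation":[0,-0.5,-1.4],"spin":-2.1},{"translation":[0,-1,-2.8],"spin":0},{"translation":[0,-1,-2.8],"spin":0},{"translation":[0,-1,-2.8],"spin":0},{"translation":[0,-1,-2.8],"spin":0},{"translation":[0,-1,-2.8],"spin":0},{"translation":[0,-1,-2.8],"spin":0},{"translation":[0,-1,-2.8],"spin":0},{"translation":[0,-1,-2.8],"spin":0},{"translation":[0,-1,-2.8],"spin":0},{"translation":[0,-1,-2.8],"spin":0},{"translation":[0,-1,-2.8],"spin":0},{"translation":[0,-0.9,-2.4],"spin":0},{"translation":[0,-0.4,-1],"spin":0},{"translation":[0,0,0],"spin":0},{"translation":[0,0,0],"spin":0}]'; python3 -c "
from h import *
toolmove([.4394,.198,.13],0);print(R.from_quat(r.read_state()['eef_rot']).as_matrix().round(3))"
```

```text
time: 46.4
ee_pos: [0.4194, 0.2163, 0.172]
eef_rot: [-0.48, -0.514, 0.521, -0.484]
ft_force: [-0.2, 0.3, 0.2]
width: 0.0742
t46.40 pos [0.4194 0.2163 0.172 ] w 0.0742 F [-0.2  0.3  0.2]
shift cm [4.06 2.3  1.78]  rot z-axis tilt 4.14 yaw y -0.21
spin -0.17 or 179.83
[[-0.071  0.997 -0.003]
 [-0.011 -0.004 -1.   ]
 [-0.997 -0.071  0.011]]
```

```bash
python3 -m inch '[{"translation":[1.5,1.1,0.8],"spin":0},{"translation":[1.5,1,0.8],"spin":0},{"translation":[0,0,0],"spin":0},{"translation":[0,0,0],"spin":0}]'; python3 -c "
from h import *
toolmove([.438,.198,.09],0)"
```

```text
time: 46.9
ee_pos: [0.4403, 0.1957, 0.1376]
eef_rot: [-0.481, -0.513, 0.523, -0.483]
ft_force: [-0.6, -0.2, -0.1]
width: 0.0738
t46.90 pos [0.4403 0.1957 0.1376] w 0.0738 F [-0.6 -0.2 -0.1]
shift cm [ 4.76  0.11 -0.29]  rot z-axis tilt 4.2 yaw y -0.50
spin -0.45 or 179.55
```

```bash
python3 -m inch '[{"translation":[2.5,0.1,-0.2],"spin":-0.4},{"translation":[2.2,0,0],"spin":0},{"translation":[0,0,0],"spin":0},{"translation":[0,0,0],"spin":0}]'; python3 -c "
from h import *
toolmove([.438,.198,.031],0)"
```

```text
time: 47.4
ee_pos: [0.4388, 0.1984, 0.0916]
eef_rot: [-0.48, -0.515, 0.52, -0.485]
ft_force: [-0.0, 0.3, 0.1]
width: 0.0738
t47.40 pos [0.4388 0.1984 0.0916] w 0.0738 F [-0.   0.3  0.1]
shift cm [ 6.05  0.34 -0.02]  rot z-axis tilt 4.05 yaw y -0.04
spin 0.0 or -180.0
```

```bash
python3 -m inch '[{"translation":[3,0.2,0],"spin":0},{"translation":[2.5,0.15,0],"spin":0},{"translation":[0.7,0,0],"spin":0},{"translation":[0,0,0],"spin":0},{"translation":[0,0,0],"spin":0}]'; python3 -c "
from h import *
toolmove([.438,.198,.029],0)
shot('side','f1s.png');crop('f1s.png','f1sc.png',140,60,270,190,4)"
```

```text
time: 48.02
ee_pos: [0.4416, 0.2004, 0.0337]
eef_rot: [-0.483, -0.514, 0.517, -0.485]
ft_force: [0.9, -0.1, -0.2]
width: 0.0741
t48.02 pos [0.4416 0.2004 0.0337] w 0.0741 F [ 0.9 -0.1 -0.2]
shift cm [ 0.49 -0.33  0.24]  rot z-axis tilt 3.62 yaw y 0.02
spin 0.04 or -179.96
```

View pics/f1sc.png

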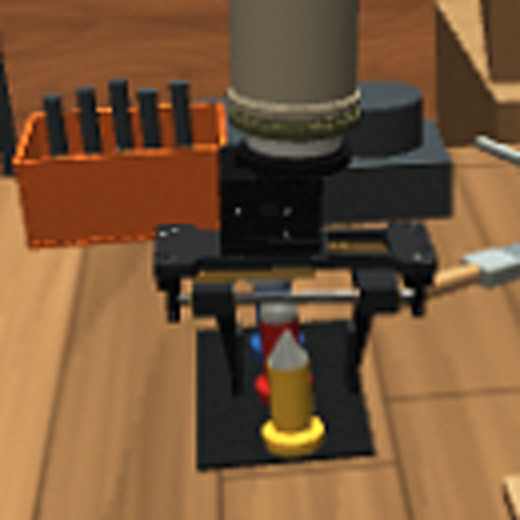

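```bash
python3 -m inch '[{"translation":[0.3,-0.35,0.2],"spin":0},{"translation":[0,0,0],"spin":0}]'; python3 -m inch '[{"translation":[0,0,0],"spin":0},{"translation":[0,0,0],"spin":0},{"translation":[0,0,0],"spin":0},{"translation":[0,0,0],"spin":0},{"translation":[0,0,0],"spin":0},{"translation":[0,0,0],"spin":0},{"translation":[0,0,0],"spin":0}]' 1 25; python3 -m inch '[{"translation":[-1.5,0,0],"spin":0},{"translation":[-3,0,0],"spin":0},{"translation":[-3,0,0],"spin":0},{"translation":[0,0,0],"spin":0}]'; python3 -c "
from h import *
toolmove([.6095,.0285,.12],0)
shot('side','f2s.png');crop('f2s.png','f2sc.png',140,40,270,170,4)"
```

```text
time: 48.32
ee_pos: [0.4382, 0.1986, 0.0317]
eef_rot: [-0.483, -0.514, 0.516, -0.485]
ft_force: [-0.2, 0.3, 0.9]
width: 0.0739
time: 49.2
ee_pos: [0.4384, 0.1987, 0.032]
eef_rot: [-0.483, -0.514, 0.516, -0.485]
ft_force: [-0.7, 0.3, 0.6]
width: 0.0296
time: 49.7
ee_pos: [0.4423, 0.1981, 0.11]
eef_rot: [-0.483, -0.514, 0.517, -0.485]
ft_force: [-0.3, -0.2, -4.7]
width: 0.0295
t49.70 pos [0.4423 0.1981 0.11  ] w 0.0295 F [-0.3 -0.2 -4.7]
shift cm [-1.97 16.63 16.97]  rot z-axis tilt 3.63 yaw y -0.01
spin 0.01 or -179.99
```

View pics/f2sc.png

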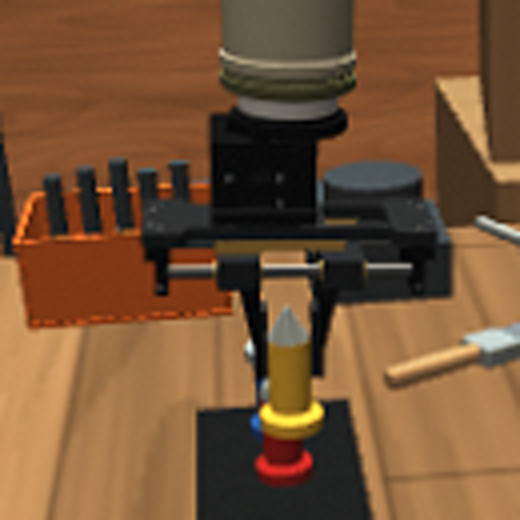

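```bash
python3 -m inch '[{"translation":[-1,1,1],"spin":0},{"translation":[-1,2.4,2.4],"spin":0},{"translation":[0,2.4,2.4],"spin":0},{"translation":[0,2.4,2.4],"spin":0},{"translation":[0,2.4,2.4],"spin":0},{"translation":[0,2.4,2.4],"spin":0},{"translation":[0,1.8,1.8],"spin":0},{"translation":[0,0.8,0.8],"spin":0},{"translation":[0,0,0],"spin":0},{"translation":[0,0,0],"spin":0}]'; python3 -c "
from h import *
toolmove([.6081,.0303,.09],0);print(R.from_quat(r.read_state()['eef_rot']).as_matrix().round(3))"
```

```text
time: 51.0
ee_pos: [0.6015, 0.0295, 0.1136]
eef_rot: [-0.477, -0.515, 0.522, -0.484]
ft_force: [0.1, 0.6, -3.6]
width: 0.0297
t51.00 pos [0.6015 0.0295 0.1136] w 0.0297 F [ 0.1  0.6 -3.6]
shift cm [ 2.3   0.84 -0.11]  rot z-axis tilt 4.45 yaw y -0.04
spin 0.02 or -179.98
[[-0.076  0.997  0.   ]
 [-0.014 -0.001 -1.   ]
 [-0.997 -0.076  0.014]]
```

```bash
python3 -m inch '[{"translation":[1.2,0.5,-0.1],"spin":0},{"translation":[1.2,0.3,0],"spin":0},{"translation":[0,0,0],"spin":0},{"translation":[0,0,0],"spin":0}]'; python3 -c "
from h import *
toolmove([.6081,.0303,.05],0)"
```

```text
time: 51.5
ee_pos: [0.6069, 0.0329, 0.0868]
eef_rot: [-0.476, -0.517, 0.521, -0.484]
ft_force: [-0.2, 0.2, -3.4]
width: 0.0296
t51.50 pos [0.6069 0.0329 0.0868] w 0.0296 F [-0.2  0.2 -3.4]
shift cm [3.66 0.41 0.21]  rot z-axis tilt 4.51 yaw y 0.16
spin 0.22 or -179.78
```

```bash
python3 -m inch '[{"translation":[1.5,0.2,0.2],"spin":0},{"translation":[1.5,0.1,0],"spin":0},{"translation":[0.4,0,0],"spin":0},{"translation":[0,0,0],"spin":0},{"translation":[0,0,0],"spin":0}]'; python3 -c "
from h import *
toolmove([.6081,.0303,.046],0)
shot('side','f3s.png');crop('f3s.png','f3sc.png',240,90,370,230,4)
shot('top','f3t.png')"
```

```text
time: 52.12
ee_pos: [0.6071, 0.0301, 0.0502]
eef_rot: [-0.476, -0.516, 0.522, -0.484]
ft_force: [-0.1, -0.8, -3.5]
width: 0.0297
t52.12 pos [0.6071 0.0301 0.0502] w 0.0297 F [-0.1 -0.8 -3.5]
shift cm [ 0.41  0.13 -0.03]  rot z-axis tilt 4.52 yaw y 0.14
spin 0.2 or -179.8
```

View pics/f3sc.png

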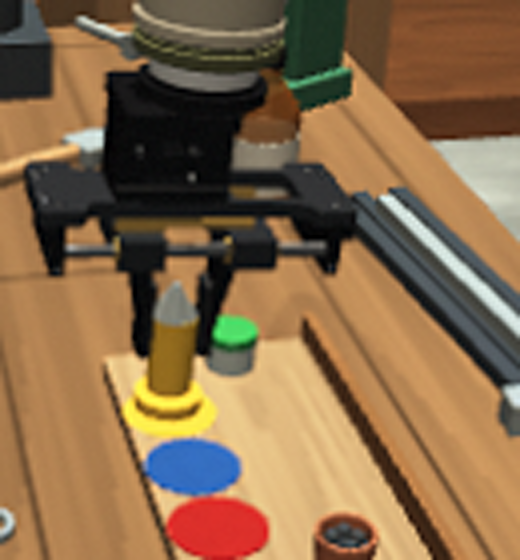

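```bash
python3 -m inch '[{"translation":[0.4,0.1,0],"spin":0},{"translation":[0,0,0],"spin":0},{"translation":[0.3,0,0],"spin":0},{"translation":[0,0,0],"spin":0}]';python3 -m inch '[{"translation":[0.15,0,0],"spin":0},{"translation":[0,0,0],"spin":0}]'
```

```text
time: 52.72
ee_pos: [0.6085, 0.03, 0.0444]
eef_rot: [-0.477, -0.516, 0.521, -0.485]
ft_force: [-1.4, -0.3, -0.3]
width: 0.0297
time: 52.98
ee_pos: [0.6085, 0.03, 0.0445]
eef_rot: [-0.477, -0.516, 0.521, -0.485]
ft_force: [-0.2, -0.1, -2.5]
width: 0.0295
```

```bash
python3 -m inch '[{"translation":[0.15,0,0],"spin":0},{"translation":[0,0,0],"spin":0}]';python3 -c "
from h import *
toolmove([.6081,.0303,.0435],0)
shot('side','f4s.png');crop('f4s.png','f4sc.png',250,130,330,210,7)"
```

```text
time: 53.22
ee_pos: [0.6086, 0.0299, 0.0444]
eef_rot: [-0.477, -0.516, 0.52, -0.484]
ft_force: [-1.4, 0.9, -1.4]
width: 0.0294
t53.23 pos [0.6086 0.0299 0.0444] w 0.0294 F [-1.4  0.9 -1.4]
shift cm [ 0.09 -0.04 -0.04]  rot z-axis tilt 4.34 yaw y 0.14
spin 0.19 or -179.81
```

View pics/f4sc.png

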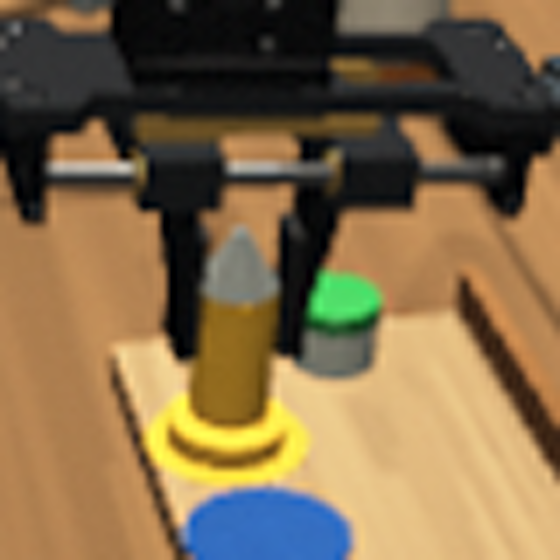

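```bash
python3 -m inch '[{"translation":[0,0,0],"spin":0},{"translation":[0,0,0],"spin":0},{"translation":[0,0,0],"spin":0},{"translation":[0,0,0],"spin":0},{"translation":[0,0,0],"spin":0}]' 0.15; python3 -m inch '[{"translation":[-3,0,0],"spin":0},{"translation":[-4,0,0],"spin":0},{"translation":[-3,0,0],"spin":0},{"translation":[0,0,0],"spin":0}]';python3 -c "
from h import *
toolmove([.436,.273,.12],0)
shot('side','f5s.png');crop('f5s.png','f5sc.png',250,130,330,210,7)"
```

```text
time: 53.9
ee_pos: [0.6093, 0.0299, 0.0439]
eef_rot: [-0.478, -0.516, 0.52, -0.485]
ft_force: [-0.3, 0.3, 0.2]
width: 0.0695
time: 54.4
ee_pos: [0.6166, 0.031, 0.1461]
eef_rot: [-0.477, -0.516, 0.521, -0.485]
ft_force: [-0.4, 0.6, -1.0]
width: 0.0743
t54.40 pos [0.6166 0.031  0.1461] w 0.0743 F [-0.4  0.6 -1. ]
shift cm [  3.64 -17.76 -24.28]  rot z-axis tilt 4.31 yaw y 0.14
spin 0.19 or -179.81
```

View pics/f5sc.png

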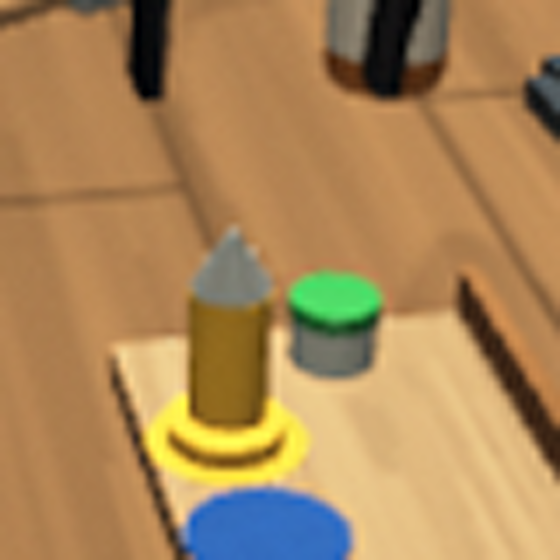

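```bash
python3 -m inch '[{"translation":[0,-1,-1.3],"spin":0},{"translation":[0,-2.2,-3],"spin":0},{"translation":[0,-2.2,-3],"spin":0},{"translation":[0,-2.2,-3],"spin":0},{"translation":[0,-2.2,-3],"spin":0},{"translation":[0,-2.2,-3],"spin":0},{"translation":[0,-2.2,-3],"spin":0},{"translation":[0,-2,-2.8],"spin":0},{"translation":[0,-0.8,-1.2],"spin":0},{"translation":[0,0,0],"spin":0},{"translation":[0,0,0],"spin":0}]'; python3 -c "
from h import *
toolmove([.4351,.274,.1],0);print(R.from_quat(r.read_state()['eef_rot']).as_matrix().round(3))"
```

```text
time: 55.82
ee_pos: [0.4271, 0.2736, 0.1445]
eef_rot: [-0.469, -0.52, 0.525, -0.484]
ft_force: [-0.3, 0.6, -0.3]
width: 0.0741
t55.83 pos [0.4271 0.2736 0.1445] w 0.0741 F [-0.3  0.6 -0.3]
shift cm [ 4.36  1.2  -0.12]  rot z-axis tilt 5.4 yaw y 0.49
spin 0.6 or -179.4
[[-0.092  0.996  0.01 ]
 [-0.021  0.008 -1.   ]
 [-0.996 -0.092  0.02 ]]
```

```bash
python3 -m inch '[{"translation":[2,0.6,-0.1],"spin":0.4},{"translation":[2,0.5,0],"spin":0},{"translation":[0,0,0],"spin":0},{"translation":[0,0,0],"spin":0}]'; python3 -c "
from h import *
toolmove([.4345,.274,.031],0)"
```

```text
time: 56.32
ee_pos: [0.438, 0.2693, 0.1033]
eef_rot: [-0.473, -0.515, 0.529, -0.481]
ft_force: [0.1, 0.6, 0.4]
width: 0.0743
t56.33 pos [0.438  0.2693 0.1033] w 0.0743 F [0.1 0.6 0.4]
shift cm [ 7.22  0.3  -0.62]  rot z-axis tilt 5.32 yaw y -0.37
spin -0.26 or 179.74
```

```bash
python3 -m inch '[{"translation":[2.5,0.1,-0.5],"spin":0},{"translation":[2.5,0.1,0],"spin":0},{"translation":[1.5,0,0],"spin":0},{"translation":[0,0,0],"spin":0},{"translation":[0,0,0],"spin":0}]'; python3 -c "
from h import *
toolmove([.4345,.274,.031],0)
shot('side','g1s.png');crop('g1s.png','g1sc.png',140,60,270,190,4)"
```

```text
time: 56.95
ee_pos: [0.4373, 0.2738, 0.0412]
eef_rot: [-0.476, -0.515, 0.527, -0.481]
ft_force: [0.6, -0.5, -0.4]
width: 0.074
t56.95 pos [0.4373 0.2738 0.0412] w 0.074 F [ 0.6 -0.5 -0.4]
shift cm [ 1.04 -0.19 -0.04]  rot z-axis tilt 4.97 yaw y -0.46
spin -0.38 or 179.62
```

View pics/g1sc.png

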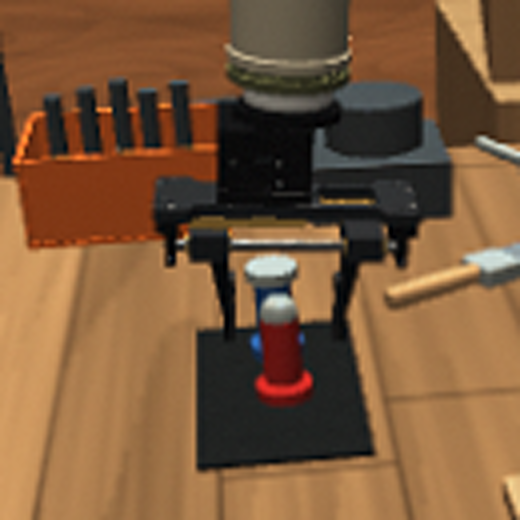

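```bash
python3 -m inch '[{"translation":[1,-0.3,0],"spin":-0.3},{"translation":[0,0,0],"spin":0},{"translation":[0,0,0],"spin":0}]'; python3 -c "
from h import *
toolmove([.4345,.274,.031],0)"; python3 -m inch '[{"translation":[0,0,0],"spin":0},{"translation":[0,0,0],"spin":0},{"translation":[0,0,0],"spin":0},{"translation":[0,0,0],"spin":0},{"translation":[0,0,0],"spin":0},{"translation":[0,0,0],"spin":0},{"translation":[0,0,0],"spin":0}]' 1 25; python3 -m inch '[{"translation":[-1.5,0,0],"spin":0},{"translation":[-3,0,0],"spin":0},{"translation":[-3,0,0],"spin":0},{"translation":[-1,0,0],"spin":0},{"translation":[0,0,0],"spin":0}]'; python3 -c "
from h import *
toolmove([.611,-.0935,.12],0)
shot('side','g2s.png');crop('g2s.png','g2sc.png',140,40,270,170,4)"
```

```text
time: 57.38
ee_pos: [0.4336, 0.2742, 0.0319]
eef_rot: [-0.475, -0.516, 0.525, -0.482]
ft_force: [-0.7, 0.2, 0.5]
width: 0.0737
t57.38 pos [0.4336 0.2742 0.0319] w 0.0737 F [-0.7  0.2  0.5]
shift cm [0.08 0.09 0.02]  rot z-axis tilt 4.89 yaw y -0.12
spin -0.05 or 179.95
time: 58.25
ee_pos: [0.4343, 0.2743, 0.0324]
eef_rot: [-0.476, -0.516, 0.524, -0.482]
ft_force: [1.0, 0.7, 0.0]
width: 0.0298
time: 58.88
ee_pos: [0.4404, 0.2749, 0.1206]
eef_rot: [-0.475, -0.516, 0.525, -0.482]
ft_force: [-0.4, -0.3, -3.2]
width: 0.0302
t58.88 pos [0.4404 0.2749 0.1206] w 0.0302 F [-0.4 -0.3 -3.2]
shift cm [-0.8  17.09 36.81]  rot z-axis tilt 4.97 yaw y -0.15
spin -0.07 or 179.93
```

View pics/g2sc.png

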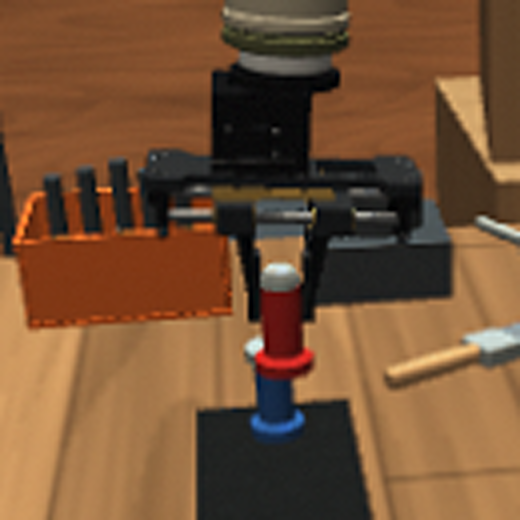

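```bash
python3 -m inch '[{"translation":[-3,0.3,1.2],"spin":0},{"translation":[-2,1.2,2.8],"spin":0},{"translation":[-0.3,1.5,3.2],"spin":0},{"translation":[-0.2,1.5,3.2],"spin":0},{"translation":[-0.2,1.5,3.2],"spin":0},{"translation":[-0.2,1.5,3.2],"spin":0},{"translation":[-0.2,1.5,3.2],"spin":0},{"translation":[-0.2,1.5,3.2],"spin":0},{"translation":[-0.2,1.5,3.2],"spin":0},{"translation":[-0.2,1.5,3.2],"spin":0},{"translation":[0,1.5,3],"spin":0},{"translation":[0,1,1.6],"spin":0},{"translation":[0,0.4,0.6],"spin":0},{"translation":[0,0,0],"spin":0},{"translation":[0,0,0],"spin":0}]'; python3 -c "
from h import *
toolmove([.6098,-.0939,.1],0);print(R.from_quat(r.read_state()['eef_rot']).as_matrix().round(3))"
```

```text
time: 60.8
ee_pos: [0.6057, -0.0799, 0.1625]
eef_rot: [-0.464, -0.522, 0.532, -0.479]
ft_force: [-0.5, -0.2, -3.3]
width: 0.0299
t60.80 pos [ 0.6057 -0.0799  0.1625] w 0.0299 F [-0.5 -0.2 -3.3]
shift cm [6.19 1.1  1.25]  rot z-axis tilt 6.54 yaw y 0.24
spin 0.4 or -179.6
[[-0.111  0.994  0.007]
 [-0.025  0.004 -1.   ]
 [-0.994 -0.111  0.024]]
```

```bash
python3 -m inch '[{"translation":[1.5,0.4,0.6],"spin":0.3},{"translation":[2,0.3,0.4],"spin":0},{"translation":[2,0.2,0],"spin":0},{"translation":[0,0,0],"spin":0},{"translation":[0,0,0],"spin":0}]'; python3 -c "
from h import *
toolmove([.6098,-.0939,.05],0)"
```

```text
time: 61.42
ee_pos: [0.6076, -0.0902, 0.1019]
eef_rot: [-0.464, -0.522, 0.533, -0.477]
ft_force: [-0.1, -0.1, -1.8]
width: 0.03
t61.42 pos [ 0.6076 -0.0902  0.1019] w 0.03 F [-0.1 -0.1 -1.8]
shift cm [5.14 0.8  0.25]  rot z-axis tilt 6.64 yaw y 0.05
spin 0.21 or -179.79
```

```bash
python3 -m inch '[{"translation":[2,0.35,0.25],"spin":0},{"translation":[2,0.25,0],"spin":0},{"translation":[1,0.15,0],"spin":0},{"translation":[0,0,0],"spin":0},{"translation":[0,0,0],"spin":0}]'; python3 -c "
from h import *
toolmove([.6098,-.0939,.045],0)
shot('side','g3s.png');crop('g3s.png','g3sc.png',250,150,330,230,7)"
```

```text
time: 62.05
ee_pos: [0.6098, -0.0941, 0.048]
eef_rot: [-0.464, -0.522, 0.533, -0.478]
ft_force: [0.5, -0.6, -2.0]
width: 0.0299
t62.05 pos [ 0.6098 -0.0941  0.048 ] w 0.0299 F [ 0.5 -0.6 -2. ]
shift cm [ 0.3   0.03 -0.03]  rot z-axis tilt 6.61 yaw y 0.07
spin 0.22 or -179.78
```

View pics/g3sc.png

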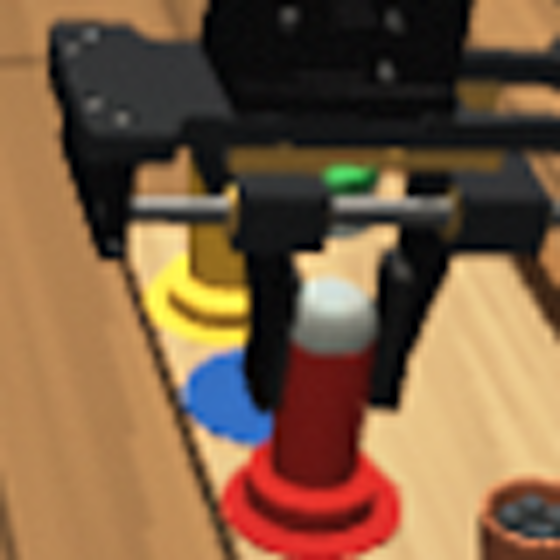

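```bash
python3 -m inch '[{"translation":[0.3,0,0],"spin":0},{"translation":[0,0,0],"spin":0}]';python3 -m inch '[{"translation":[0.2,0,0],"spin":0},{"translation":[0,0,0],"spin":0}]';python3 -m inch '[{"translation":[0.15,0,0],"spin":0},{"translation":[0,0,0],"spin":0}]'
```

```text
time: 62.35
ee_pos: [0.61, -0.0941, 0.0457]
eef_rot: [-0.465, -0.522, 0.532, -0.478]
ft_force: [0.2, 0.3, -3.2]
width: 0.0302
time: 62.6
ee_pos: [0.6105, -0.0945, 0.0452]
eef_rot: [-0.465, -0.521, 0.532, -0.478]
ft_force: [0.1, -0.0, -2.3]
width: 0.03
time: 62.85
ee_pos: [0.6107, -0.0948, 0.0451]
eef_rot: [-0.466, -0.521, 0.532, -0.479]
ft_force: [0.1, 0.2, -1.8]
width: 0.0297
```

```bash
python3 -m inch '[{"translation":[0.3,0,0],"spin":0},{"translation":[0,0,0],"spin":0}]';python3 -m inch '[{"translation":[0,0,0],"spin":0},{"translation":[0,0,0],"spin":0},{"translation":[0,0,0],"spin":0},{"translation":[0,0,0],"spin":0},{"translation":[0,0,0],"spin":0}]' 0.15; python3 -c "
from h import *
toolmove([.6098,-.0939,.045],0)
shot('side','g4s.png');crop('g4s.png','g4sc.png',250,150,330,230,7)"
```

```text
time: 63.1
ee_pos: [0.6117, -0.095, 0.0451]
eef_rot: [-0.467, -0.52, 0.531, -0.479]
ft_force: [-0.1, 0.1, -2.9]
width: 0.0297
time: 63.72
ee_pos: [0.6116, -0.0951, 0.0443]
eef_rot: [-0.466, -0.52, 0.531, -0.479]
ft_force: [-0.3, 0.1, 0.2]
width: 0.0698
t63.73 pos [ 0.6116 -0.0951  0.0443] w 0.0698 F [-0.3  0.1  0.2]
shift cm [-0.05 -0.19 -0.12]  rot z-axis tilt 6.21 yaw y 0.07
spin 0.21 or -179.79
```

View pics/g4sc.png

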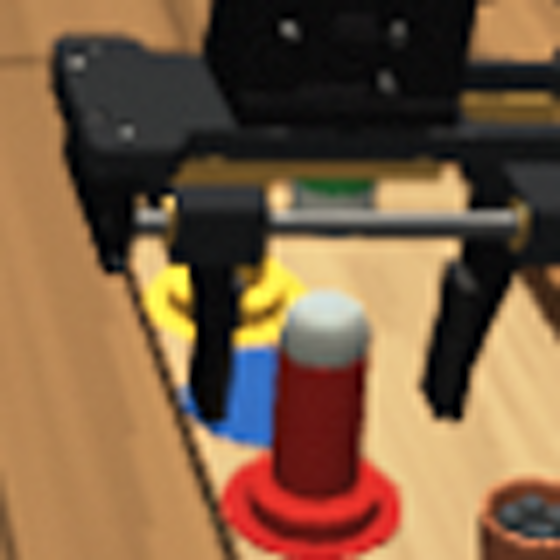

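```bash
python3 -m inch '[{"translation":[-3,-0.3,0],"spin":0},{"translation":[-4,-0.4,0],"spin":0},{"translation":[-4,-0.4,0],"spin":0},{"translation":[0,0,0],"spin":0}]'; python3 -m inch '[{"translation":[0,-0.8,-2],"spin":0},{"translation":[0,-1.9,-4.8],"spin":0},{"translation":[0,-1.9,-4.8],"spin":0},{"translation":[0,-1.9,-4.8],"spin":0},{"translation":[0,-1.9,-4.8],"spin":0},{"translation":[0,-1.9,-4.8],"spin":0},{"translation":[0,-1.9,-4.8],"spin":0},{"translation":[0,-1.9,-4.8],"spin":0},{"translation":[0,-1.7,-4],"spin":0},{"translation":[0,-1,-2.4],"spin":0},{"translation":[0,0,0],"spin":0},{"translation":[0,0,0],"spin":0}]'; python3 -c "
from h import *
toolmove([.4323,.3496,.1],0);print(R.from_quat(r.read_state()['eef_rot']).as_matrix().round(3))"
```

```text
time: 64.28
ee_pos: [0.612, -0.0924, 0.1576]
eef_rot: [-0.466, -0.521, 0.531, -0.479]
ft_force: [0.2, 0.5, -0.1]
width: 0.0739
time: 65.78
ee_pos: [0.4336, 0.3379, 0.1551]
eef_rot: [-0.462, -0.521, 0.536, -0.478]
ft_force: [0.1, -0.1, -0.2]
width: 0.0738
t65.78 pos [0.4336 0.3379 0.1551] w 0.0738 F [ 0.1 -0.1 -0.2]
shift cm [ 5.45  0.51 -1.34]  rot z-axis tilt 6.9 yaw y -0.04
spin 0.17 or -179.83
[[-0.116  0.993  0.003]
 [-0.031 -0.001 -1.   ]
 [-0.993 -0.116  0.031]]
```

```bash
python3 -m inch '[{"translation":[2,0.3,-0.8],"spin":0},{"translation":[2,0.2,-0.3],"spin":0},{"translation":[0,0,0],"spin":0},{"translation":[0,0,0],"spin":0}]'; python3 -c "
from h import *
toolmove([.4323,.3496,.05],0)"
```

```text
time: 66.28
ee_pos: [0.4355, 0.3446, 0.1107]
eef_rot: [-0.463, -0.519, 0.538, -0.477]
ft_force: [0.6, -0.1, 0.5]
width: 0.0742
t66.28 pos [0.4355 0.3446 0.1107] w 0.0742 F [ 0.6 -0.1  0.5]
shift cm [ 6.04  0.38 -0.7 ]  rot z-axis tilt 6.97 yaw y -0.37
spin -0.15 or 179.85
```

```bash
python3 -m inch '[{"translation":[2.5,0.2,-0.6],"spin":0},{"translation":[2.5,0.2,0],"spin":0},{"translation":[1,0,0],"spin":0},{"translation":[0,0,0],"spin":0},{"translation":[0,0,0],"spin":0}]'; python3 -c "
from h import *
toolmove([.4323,.3496,.021],0)
shot('side','h1s.png');crop('h1s.png','h1sc.png',140,60,270,190,4)"
```

```text
time: 66.9
ee_pos: [0.4352, 0.3493, 0.0526]
eef_rot: [-0.465, -0.519, 0.536, -0.476]
ft_force: [-0.9, 0.2, 0.4]
width: 0.0738
t66.90 pos [0.4352 0.3493 0.0526] w 0.0738 F [-0.9  0.2  0.4]
shift cm [ 3.17  0.07 -0.12]  rot z-axis tilt 6.67 yaw y -0.46
spin -0.28 or 179.72
```

View pics/h1sc.png

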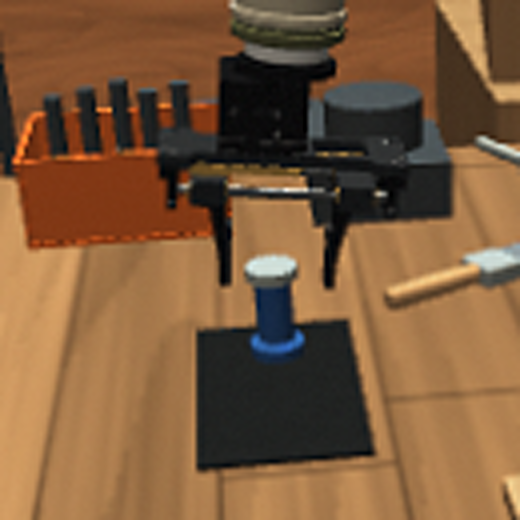

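```bash
python3 -m inch '[{"translation":[1.5,0,-0.1],"spin":-0.2},{"translation":[1.4,0,0],"spin":0},{"translation":[0,0,0],"spin":0},{"translation":[0,0,0],"spin":0}]'; python3 -c "
from h import *
toolmove([.4323,.3496,.021],0)
shot('side','h2s.png');crop('h2s.png','h2sc.png',140,60,270,190,4)"
```

```text
time: 67.45
ee_pos: [0.4318, 0.3498, 0.0222]
eef_rot: [-0.465, -0.52, 0.535, -0.477]
ft_force: [0.1, -0.3, 0.7]
width: 0.0742
t67.45 pos [0.4318 0.3498 0.0222] w 0.0742 F [ 0.1 -0.3  0.7]
shift cm [0.12 0.06 0.02]  rot z-axis tilt 6.64 yaw y -0.23
spin -0.05 or 179.95
```

View pics/h2sc.png

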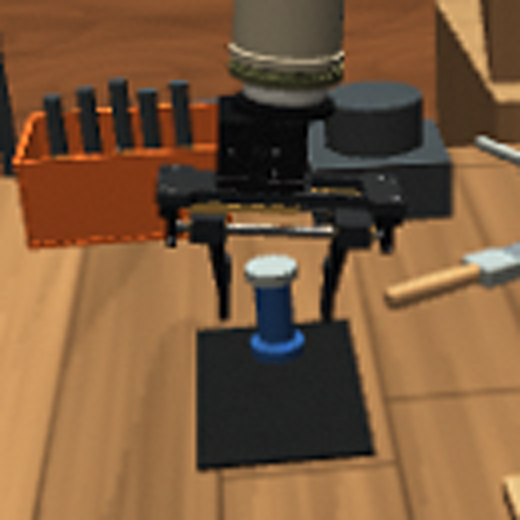

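```bash
python3 -m inch '[{"translation":[0,0,0],"spin":0},{"translation":[0,0,0],"spin":0},{"translation":[0,0,0],"spin":0},{"translation":[0,0,0],"spin":0},{"translation":[0,0,0],"spin":0},{"translation":[0,0,0],"spin":0},{"translation":[0,0,0],"spin":0}]' 1 25; python3 -c "
from h import *
shot('side','h3s.png');crop('h3s.png','h3sc.png',140,60,270,190,4)"
```

```text
time: 68.38
ee_pos: [0.4319, 0.3502, 0.023]
eef_rot: [-0.465, -0.52, 0.534, -0.477]
ft_force: [-0.3, 0.7, -0.2]
width: 0.0412
```

View pics/h3sc.png

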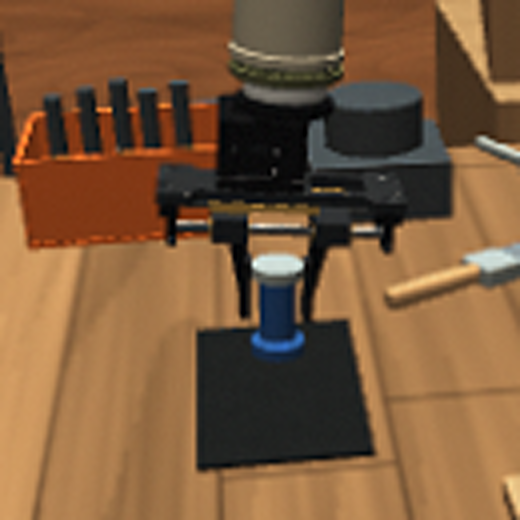

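```bash
python3 -m inch '[{"translation":[-1.5,0,0],"spin":0},{"translation":[-2.5,0,0],"spin":0},{"translation":[-3,0,0],"spin":0},{"translation":[-3,0,0],"spin":0},{"translation":[0,0,0],"spin":0}]' 1 35; python3 -c "
from h import *
toolmove([.6098,-.0315,.15],0)
shot('side','h4s.png');crop('h4s.png','h4sc.png',140,30,270,160,4)"
```

```text
time: 69.05
ee_pos: [0.4442, 0.3521, 0.1278]
eef_rot: [-0.465, -0.519, 0.535, -0.477]
ft_force: [0.5, -0.0, -2.5]
width: 0.0405
t69.05 pos [0.4442 0.3521 0.1278] w 0.0405 F [ 0.5 -0.  -2.5]
shift cm [-3.01 16.4  38.38]  rot z-axis tilt 6.56 yaw y -0.29
spin -0.11 or 179.89
```

View pics/h4sc.png

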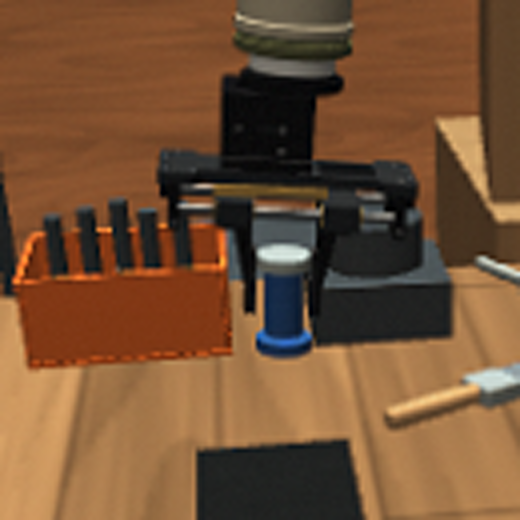

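```bash
python3 -m inch '[{"translation":[-3,0,1],"spin":0},{"translation":[-3,0.6,2],"spin":0},{"translation":[-0.3,1.4,3.2],"spin":0},{"translation":[-0.2,1.5,3.2],"spin":0},{"translation":[-0.2,1.5,3.2],"spin":0},{"translation":[-0.2,1.5,3.2],"spin":0},{"translation":[-0.2,1.5,3.2],"spin":0},{"translation":[-0.2,1.5,3.2],"spin":0},{"translation":[-0.2,1.5,3.2],"spin":0},{"translation":[-0.2,1.5,3.2],"spin":0},{"translation":[-0.2,1.5,3.2],"spin":0},{"translation":[0,1.4,3],"spin":0},{"translation":[0,1,2],"spin":0},{"translation":[0,0.4,0.8],"spin":0},{"translation":[0,0,0],"spin":0},{"translation":[0,0,0],"spin":0}]'; python3 -c "
from h import *
toolmove([.6079,-.031,.15],0);print(R.from_quat(r.read_state()['eef_rot']).as_matrix().round(3))"
```

```text
time: 71.1
ee_pos: [0.6131, -0.0338, 0.1784]
eef_rot: [-0.453, -0.525, 0.544, -0.474]
ft_force: [0.1, 0.6, -2.6]
width: 0.0407
t71.10 pos [ 0.6131 -0.0338  0.1784] w 0.0407 F [ 0.1  0.6 -2.6]
shift cm [ 2.87 -0.11 -0.39]  rot z-axis tilt 8.46 yaw y -0.06
spin 0.27 or -179.73
[[-0.142  0.99   0.005]
 [-0.04  -0.001 -0.999]
 [-0.989 -0.142  0.04 ]]
```

```bash
python3 -m inch '[{"translation":[1.3,0,-0.2],"spin":0},{"translation":[1.3,0,-0.1],"spin":0},{"translation":[0,0,0],"spin":0},{"translation":[0,0,0],"spin":0}]'; python3 -c "
from h import *
toolmove([.6095,-.031,.1],0)
shot('side','h5s.png');crop('h5s.png','h5sc.png',245,110,345,220,5)"
```

```text
time: 71.6
ee_pos: [0.6084, -0.0289, 0.1502]
eef_rot: [-0.452, -0.526, 0.543, -0.474]
ft_force: [-0.5, 0.4, -2.9]
width: 0.0406
t71.60 pos [ 0.6084 -0.0289  0.1502] w 0.0406 F [-0.5  0.4 -2.9]
shift cm [4.95 0.82 0.02]  rot z-axis tilt 8.5 yaw y 0.14
spin 0.46 or -179.54
```

View pics/h5sc.png

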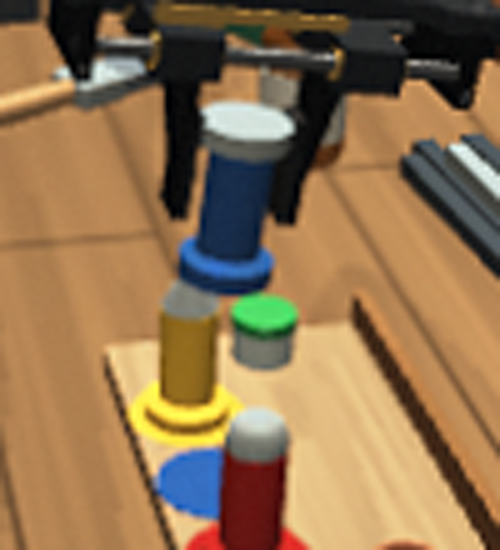

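```bash
python3 -c "
from h import *
q=(np.array([(226,265)])+.5)/5-.5+[245,110]
for z in(.134,.138,.142):print(unp('side',q,[z]).round(4))
print((proj('side',[(.6083,-.0336,.018+h) for h in (.005,.045,.12)])-[245,110]+.5)*5-.5)"
```

```text
[[ 0.6114 -0.0255  0.134 ]]
[[ 0.6096 -0.0326  0.138 ]]
[[ 0.6078 -0.0396  0.142 ]]
[[213.82519211 472.48301019]
 [217.17874057 404.11532544]
 [223.77029469 266.29057452]]
```

```bash
python3 -m inch '[{"translation":[2,0.3,0.1],"spin":0.4},{"translation":[2,0.25,-0.1],"spin":0},{"translation":[0,0,0],"spin":0},{"translation":[0,0,0],"spin":0}]'; python3 -c "
from h import *
toolmove([.6072,-.0308,.07],0)
shot('side','h6s.png');crop('h6s.png','h6sc.png',245,110,345,220,5)"
```

```text
time: 72.15
ee_pos: [0.6082, -0.0312, 0.107]
eef_rot: [-0.454, -0.523, 0.545, -0.472]
ft_force: [0.2, -0.4, -2.3]
width: 0.041
t72.15 pos [ 0.6082 -0.0312  0.107 ] w 0.041 F [ 0.2 -0.4 -2.3]
shift cm [ 3.67  0.42 -0.19]  rot z-axis tilt 8.49 yaw y -0.36
spin -0.03 or 179.97
```

View pics/h6sc.png

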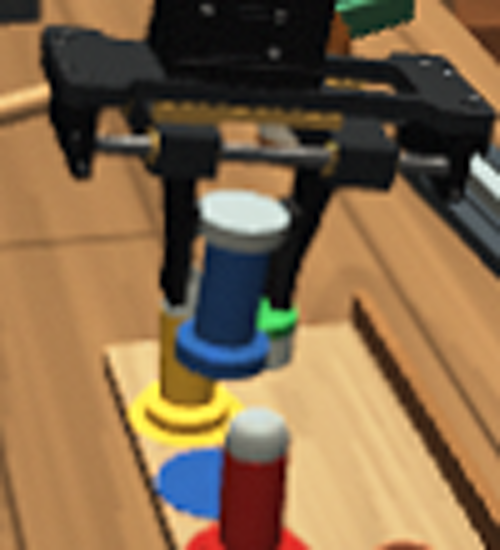

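```bash
python3 -m inch '[{"translation":[2,0.25,-0.1],"spin":0},{"translation":[1.7,0.2,-0.1],"spin":0},{"translation":[1.2,0.15,0],"spin":0},{"translation":[0,0,0],"spin":0},{"translation":[0,0,0],"spin":0}]'; python3 -c "
from h import *
toolmove([.6072,-.0308,.04],0)
shot('side','h7s.png');crop('h7s.png','h7sc.png',245,110,345,220,5);shot('top','h7t.png');crop('h7t.png','h7tc.png',200,105,340,200,5)"
```

```text
time: 72.82
ee_pos: [0.6071, -0.0311, 0.054]
eef_rot: [-0.454, -0.523, 0.545, -0.472]
ft_force: [0.8, 0.2, -2.0]
width: 0.041
t72.83 pos [ 0.6071 -0.0311  0.054 ] w 0.041 F [ 0.8  0.2 -2. ]
shift cm [ 1.39  0.21 -0.09]  rot z-axis tilt 8.49 yaw y -0.36
spin -0.03 or 179.97
```

View pics/h7sc.png

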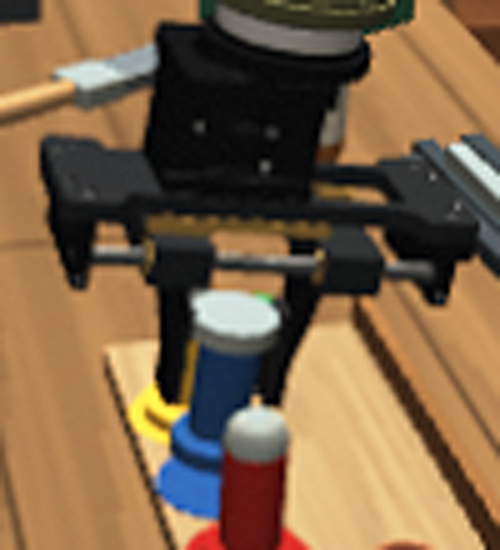

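View pics/h7tc.png

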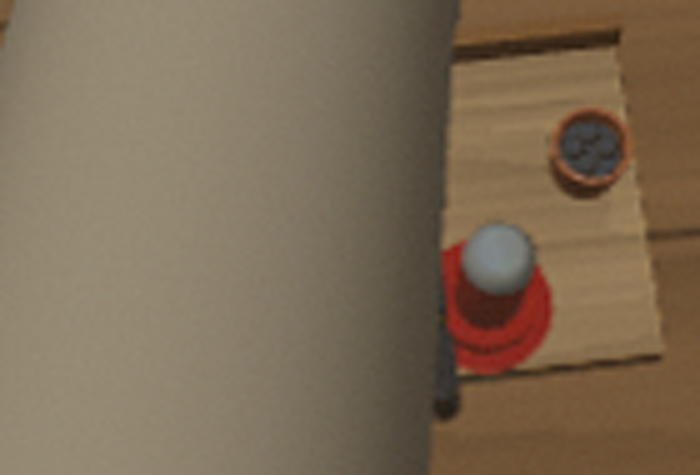

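```bash
python3 -m inch '[{"translation":[1,0.2,-0.05],"spin":0},{"translation":[0,0,0],"spin":0},{"translation":[0,0,0],"spin":0}]'; python3 -m inch '[{"translation":[0.4,0.05,0],"spin":0},{"translation":[0,0,0],"spin":0}]'; python3 -m inch '[{"translation":[0.2,0.03,0],"spin":0},{"translation":[0,0,0],"spin":0}]'
```

```text
time: 73.3
ee_pos: [0.6083, -0.0309, 0.044]
eef_rot: [-0.454, -0.523, 0.545, -0.473]
ft_force: [-0.2, -0.8, -2.9]
width: 0.0407
time: 73.55
ee_pos: [0.6082, -0.031, 0.0398]
eef_rot: [-0.454, -0.523, 0.545, -0.472]
ft_force: [-0.3, -0.1, -2.4]
width: 0.041
time: 73.8
ee_pos: [0.6083, -0.0311, 0.0377]
eef_rot: [-0.454, -0.523, 0.545, -0.473]
ft_force: [-0.6, 0.5, -3.3]
width: 0.0412
```

```bash
python3 -m inch '[{"translation":[0.2,0,0],"spin":0},{"translation":[0,0,0],"spin":0}]'; python3 -m inch '[{"translation":[0.2,0,0],"spin":0},{"translation":[0,0,0],"spin":0}]'; python3 -c "
from h import *
shot('side','h8s.png');crop('h8s.png','h8sc.png',255,140,325,220,7)"
```

```text
time: 74.05
ee_pos: [0.6082, -0.0313, 0.0358]
eef_rot: [-0.454, -0.523, 0.544, -0.473]
ft_force: [0.3, -0.0, -3.3]
width: 0.0409
time: 74.3
ee_pos: [0.6084, -0.0318, 0.0358]
eef_rot: [-0.455, -0.523, 0.544, -0.473]
ft_force: [0.0, 0.3, -2.6]
width: 0.0409
```

View pics/h8sc.png

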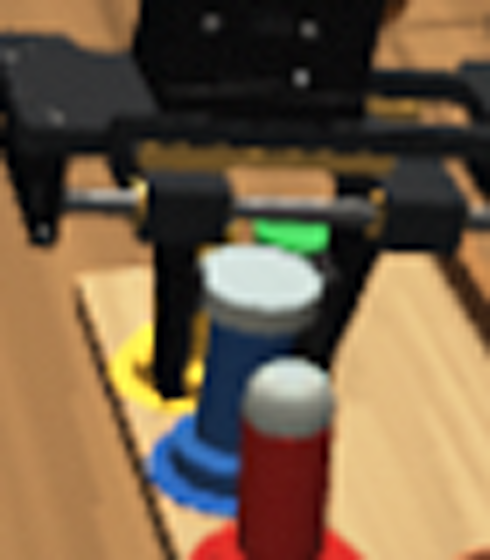

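```bash
python3 -m inch '[{"translation":[0.2,0,0],"spin":0},{"translation":[0,0,0],"spin":0}]'; python3 -m inch '[{"translation":[0,0,0],"spin":0},{"translation":[0,0,0],"spin":0},{"translation":[0,0,0],"spin":0},{"translation":[0,0,0],"spin":0},{"translation":[0,0,0],"spin":0}]' 0.15; python3 -c "
from h import *
toolmove([.6072,-.0308,.04],0)
shot('side','h9s.png');crop('h9s.png','h9sc.png',255,140,325,220,7)"
```

```text
time: 74.6
ee_pos: [0.6087, -0.0323, 0.0357]
eef_rot: [-0.455, -0.522, 0.544, -0.473]
ft_force: [-1.7, 0.3, -0.7]
width: 0.0409
time: 75.22
ee_pos: [0.609, -0.0321, 0.0351]
eef_rot: [-0.455, -0.522, 0.544, -0.473]
ft_force: [0.3, 0.2, -0.3]
width: 0.0727
t75.22 pos [ 0.609  -0.0321  0.0351] w 0.0727 F [ 0.3  0.2 -0.3]
shift cm [-0.46 -0.24 -0.11]  rot z-axis tilt 8.21 yaw y -0.36
spin -0.05 or 179.95
```

View pics/h9sc.png

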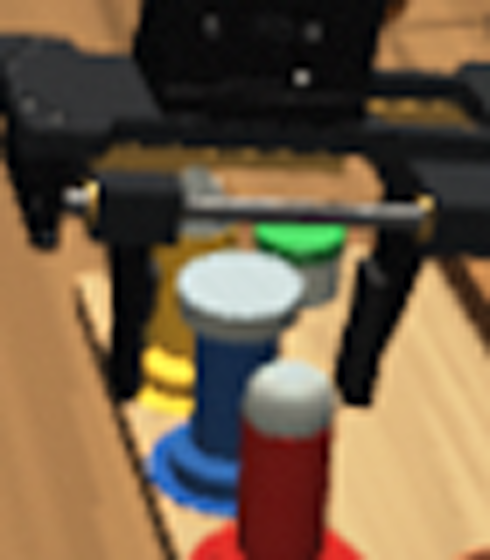

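```bash
python3 -m inch '[{"translation":[-2,-0.3,0.1],"spin":0},{"translation":[-4,-0.6,0.1],"spin":0},{"translation":[-4,-0.6,0.1],"spin":0},{"translation":[-3,-0.4,0.1],"spin":0},{"translation":[0,0,0],"spin":0}]'; python3 -m inch '[{"translation":[0,-1,-2],"spin":0},{"translation":[0,-2,-4.5],"spin":0},{"translation":[0,-2,-4.5],"spin":0},{"translation":[0,-2,-4.5],"spin":0},{"translation":[0,-2,-4.5],"spin":0},{"translation":[0,-2,-4.5],"spin":0},{"translation":[0,-2,-4.5],"spin":0},{"translation":[0,-1.5,-2.5],"spin":0},{"translation":[0,0,0],"spin":0},{"translation":[0,0,0],"spin":0}]'; python3 -c "
from h import *
toolmove([.4323,.3,.15],0)
shot('side','i1s.png');crop('i1s.png','i1sc.png',255,140,365,240,6);shot('top','i1t.png');crop('i1t.png','i1tc.png',190,105,340,200,5)"
```

```text
time: 75.9
ee_pos: [0.6085, -0.0317, 0.1768]
eef_rot: [-0.457, -0.521, 0.543, -0.474]
ft_force: [0.1, -0.0, -1.1]
width: 0.0737
time: 77.15
ee_pos: [0.46, 0.2909, 0.1858]
eef_rot: [-0.457, -0.52, 0.544, -0.474]
ft_force: [-0.2, -0.9, -0.2]
width: 0.0737
t77.15 pos [0.46   0.2909 0.1858] w 0.0737 F [-0.2 -0.9 -0.2]
shift cm [ 3.88 -2.29 -1.05]  rot z-axis tilt 7.98 yaw y -0.64
spin -0.33 or 179.67
```

View pics/i1tc.png

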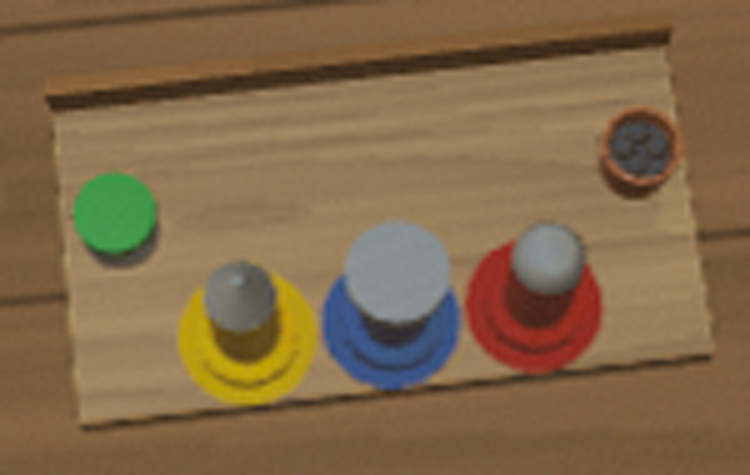

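View pics/i1sc.png

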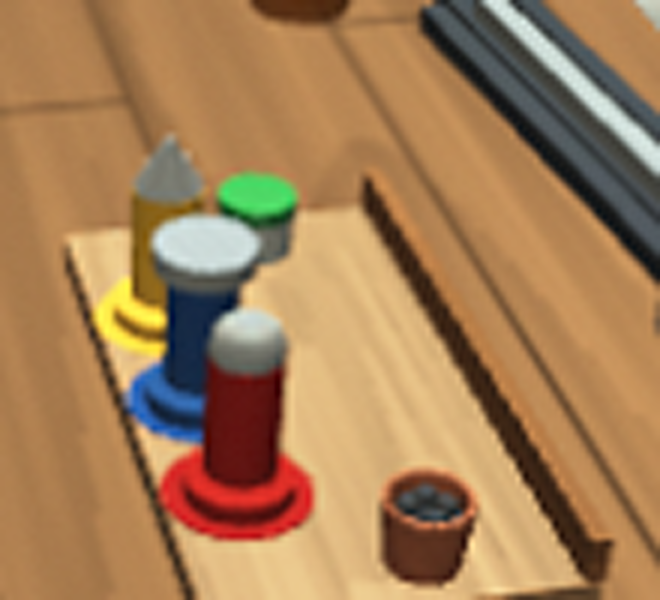

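View pics/i1t.png

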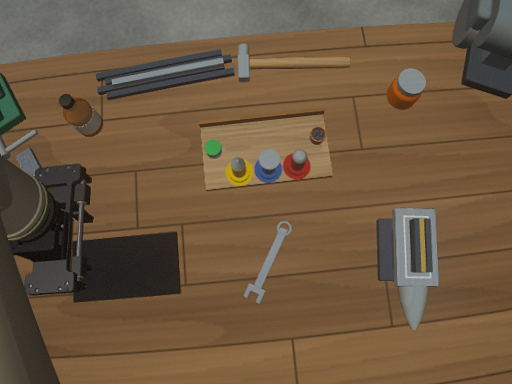

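```bash
python3 -c "
from ov import *
D=dict(y=(.6073,.0281),b=(.6083,-.0336),r=(.6094,-.0958))
W=(255,255,255)
it=[]
for c in D.values(): it+=[(circ(c,.018,.03),W),(circ(c,.018,.022),W),(circ(c,.028,.022),(0,255,0))]
it+=[(circ(D['b'],.094,.021),(255,0,255)),(circ((.6592,.0778),.046,.018),(255,0,255))]
over('top','i1t.png','i2.png',190,105,340,200,5,it)
over('top','i1t.png','i3.png',370,195,450,335,4,[(rect([.4073,-.3005],.118,.1,.032,-7.4),(255,0,255)),(rect([.4073,-.3005],.09,.12,.051,-7.4),W)])
print(unp('top',(np.array([(398,273)])+.5)/5-.5+[190,105],[.094]))"
```

```text
[[ 0.60673898 -0.03501018  0.094     ]]
```

View pics/i2.png

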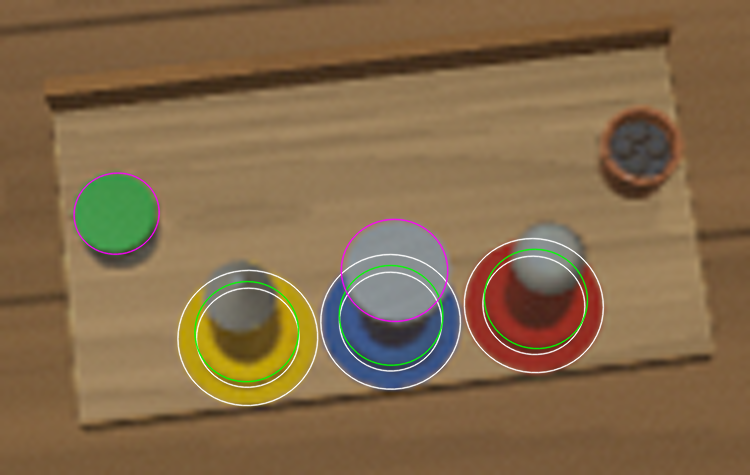

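View pics/i3.png

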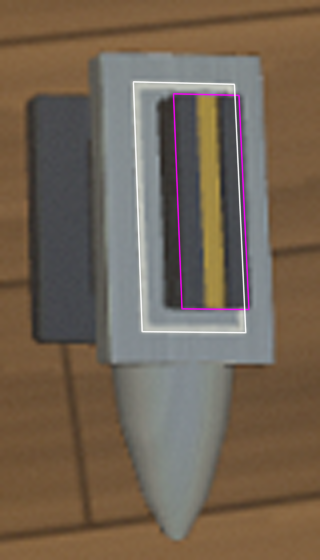

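```bash
python3 -c "
from bench import close_job
print(close_job())"
```

```text
the job is handed in; nothing more can be done
None
```

The job is done and handed in at about 77 s. All three stakes went to the black mat and the swage block went onto the anvil. The stakes were then stood back on the discs of their own colour; none had started on its own disc.

**Last checks, from the camera images:**
- **Stakes:** all three are upright, and each foot is within about 2 mm of its disc's centre.
- **Swage block:** it lies groove up, about 1–2 mm from the centre of the chalk outline and straight along it to well within 1 degree.
- **Wax tin:** it still coincides with its starting outline.
- **Gripper:** open and clear of everything.

**What disagreed or went less than cleanly:**
- **Fingertip height:** the fingertips sat about 28 mm higher than the stated tool geometry implies. I saw this in the side pictures and confirmed it by gently closing on the blue stake's head, then worked to the corrected heights.
- **Blue stake's grip:** it was held by its 42 mm head rather than the stem both times, because the pads reach up that far.
- **Tool tilt:** the tilt drifted up to about 8.5 degrees during the later moves. The red and blue stakes were therefore set down leaning and settled upright when released.

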